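Load the drill jig with L-brackets, turning over the mirrored one

ROBOT

A 7-joint arm with a two-finger parallel gripper is mounted at the origin on a cart in front of the work surface, level with it; the furniture and walls round the work are solid. World frame = base frame: x ahead of the robot, y to its left, z up, the work surface at z = 0. Lengths are in m, angles in rad, forces in N, time in s.
With the tool pointing down it reaches from about 0.375 to 0.925 m from the base axis. Payload 3.1 kg.
Tool frame: the origin (TCP) lies at the very end of the fingers, on their centre line; the grasp point (between the pads) lies manip.grip_depth behind it (manip.grip_depth is the distance from the TCP to the grasp point, in m); z points along the fingers, y is the direction in which the jaws open and shut (so a half turn about z gives the same grasp; the last joint's range is limited). The gripper opens to 85 mm and grips with 20 to 120 N. Pads are 22 mm wide; open, the fingers measure 114 mm over their backs; the gripper's body (76 mm by 85 mm) begins 54 mm behind the grasp point. The pads swing forward as they close: fully open they stand 13 mm farther back than shut.
Start: joints at [-1.256, 0.383, 0.044, 1.598, -0.018, 1.161, -0.05], TCP at [0.261, 0.595, 0.231] pointing down, gripper open.
Joint ranges: [-2.61, 2.61], [-0.41, 2.15], [-1.48, 1.57], [0, 2.5], [-1.57, 4.71], [0.05, 1.97], [-2.85, 2.85]. Speed limits (rad/s): [2.79, 2.79, 3.14, 3.14, 3.14, 3.14, 3.14].

INTERFACE

Orientations are given as a unit quaternion [x, y, z, w].
In Python, from station import manip gives the robot as it stands.
- The arm moves only by the shell command python3 -m inch 'ROWS' [FORCE]. ROWS is JSON, a list that holds one entry, the list of rows, each a list of 7 numbers: the turn, a rotation vector about the tool's x, y, z in rad, then the shift along the tool's x, y, z in m, then the closure, from 0 (fully open) to 1 (shut). In form: [[[rx, ry, rz, x, y, z, claw], ...]]. A call has 1 to 12 rows; each row is the pose to reach, as a shift and turn from the pose commanded when the call began, along the tool's axes at that moment; what a row does not reach only later rows make up. A row lasts 1/8 s, in which the tool goes at most 62.5 mm and 10.7 degrees, less where a joint would pass 70% of its speed; a pose out of reach is approached as far as the arm can. A call with a gripper value outside its range is refused whole. The fingers move at their own pace and stop on an object; FORCE is the grip in N (left out, the last holds). Time passes only in rows, so rows that repeat a pose let the fingers close. It gives the time, the measured TCP pose, the force and the opening at its end, in the units of the state.
- manip.read_state(): the state, without advancing time (a new reading comes with each control period).
- manip.capture(name): name is "side" or "top"; returns the picture (400x640x3 uint8, red, green, blue); there is no depth.
- manip.calibration(name): a dict with "fx", "fy", "cx", "cy" (pixels), "D" ([k1, k2, p1, p2, k3] as OpenCV has them; the pictures are not rectified), "position" and "orientation" of the camera in the world. Camera axes: x right, y down, z forward; pixel columns grow to the right and rows downward; lengths in m; the calibration is good to about 2 mm. A picture is of the moment at which its call begins. calibration takes no time and is no camera call.
- manip.finish_job(): hands the job in, once; it reports no verdict.
Trained networks look in the newest picture that a camera, given by its name, has taken for a name from the list of things; names that differ only in an ending like _2 or _b are one class to them, and where a whole thing is asked for, a point or a joint stands for the part that bears it (a point fixed in the world has none). Each returns a list of dicts, best first, with "score" (0 to 1); they miss things now and then, are a little off and sometimes report something else, mostly with a low value. They report only what shows in the picture. A call takes as long as a camera call. They do not tell look-alikes from the thing itself.
- manip.boxes_of(query, camera): "box" ([left, top, right, bottom] in pixels, round what is visible of it).
The state is a dict: "time_s": time; "joints": joint angles; "dq": joint speeds; "joint_torque": joint torques, N m; "position": TCP position; "tool_rot": TCP orientation; "ft_force": force on the tool from outside, world axes, zero at the start; "moment": the same for the moment, N m; "grip_width": finger opening in m.
Only numpy, scipy, OpenCV 4.12 (cv2) and the standard library are available. Lean on these libraries where they do the work, as an engineer would, in place of code of your own. Each camera call takes 0.05 s, during which the arm holds its last target.

TASK

Load the three plywood L-brackets into the drill jig, one in each nest between its locating pins, first turning over any that lies mirrored, so that all three lie flat the same way round with the foot at the left end pointing away from you. Then swing the hinged drill plate down flat over them, ready for drilling. Do not knock over the blue cup or push the other things on the bench about.

Things in the scene. Friction and masses are not known exactly. Their poses are not given: they have to be found in the camera images.
- bracket_a_mid (a point): L-bracket of pale 20 mm plywood, one of three alike, both faces plain. Point: middle of the long leg (100 x 30 mm), half-way up. x: along the leg, foot end (-50 mm) to free end (+50). y: across the leg, to the side where the foot sticks out. Foot: x -50 to -20, out to y +51 mm. z: square to the faces. z up = lies right for the nests; z down = lies mirrored, must be turned over.
- bracket_b_mid (a point): second L-bracket, same size, point and axes as bracket_a: 100 x 66 x 20 mm overall, 50 to 100 g. They lie flat on the bench; set up on the outer end of its foot (66 x 20 mm, x axis upward) a bracket stands by itself.
- bracket_c_mid (a point): third L-bracket, same size, point and axes as bracket_a. Any bracket may go in any nest.
- nest_0 (a point): left-hand nest of the jig. Point: where a seated bracket's middle lies, 22 mm above the bench, 10 mm above the jig's base board. x: away from the robot; y: left, along the jig. Seated, a bracket's foot is at the left end and points away from the robot: bracket x along nest -y, bracket y along nest +x. Nests are 114 mm apart.
- nest_1 (a point): middle nest, same point and axes as nest_0. Seven steel pins, 8 mm thick, 12 mm high with round noses, stand round the bracket's outline with 2.5 mm play: along the leg's long sides only near its ends (30 mm or more from its middle), so fingers have room beside the leg's middle; a mirrored bracket cannot go down.
- nest_2 (a point): right-hand nest, same point, axes and pins as nest_0. A fixed batten, 32 mm wide and 21 mm high, lies across the whole bench right in front of the jig, its middle about 70 mm nearer the robot than the nest points; the brackets start on the robot's side of it.
- drill_plate (a joint): hinge of the jig's aluminium drill plate (362 x 103 x 6 mm and a tab, 0.45 kg), along the jig's far edge, 80 mm behind the nest points, 33 mm above the bench. rad: 0 = shut, flat, 1 mm above the brackets; 1.57 = upright; starts open, leaning away from the robot, at 1.6 to 1.76 (stop). Stays where left near upright; below about 1.3 it falls shut, damped.
- plate_tab (a point): thumb tab with a black rubber grip in the middle of the plate's free edge: 44 mm along the jig, 14 mm long, 10.5 mm thick. Point: the grip's centre, 111 mm from the hinge line; with the plate open it is the plate's top, about 144 mm above the bench
- offcut_flat: flat wood offcut, 42 x 85 x 18 mm, to be left alone; origin at the centre of its underside
- offcut_small: small wood offcut, 18 x 45 x 18 mm, to be left alone; origin at the centre of its underside
- green_pencil: green pencil, 121 mm long, 8 mm high, to be left alone; origin at the centre of its underside
- blue_cup: blue plastic cup standing upright, 76 mm across the rim, 92 mm tall, to be left alone; origin at the centre of its underside
There are look-alikes about, which are no part of the job. Leave any red look-alike of the part that bears bracket_a_mid alone.

How it is judged:
By the outcome, as a careful person would: the job done as asked, in the order asked, and still so for the second after the job is handed in, with the robot touching nothing.
It also fails if it takes over 72 s, if anything falls off the work surface, if the arm or the gripper's body presses on something with over 40 N, if the wrist force passes 120 N, or if a joint passes its speed limit or range.

## Working session

There is one attempt and no reset: what is moved stays moved. The work goes in short steps, Python scripts to look and compute and a shell command to move; the robot and the scene stay as the last step left them, time stands still between calls to the robot, and variables do not carry over. Pictures are saved under pics/ and viewed, and the job is handed in when it is done.

```bash
ls; mkdir -p pics; python3 - <<'E'
from station import manip
import cv2
for n in ("top","side"):
    im=manip.capture(n); cv2.imwrite(f"pics/{n}0.png",im[:,:,::-1]); print(n,manip.calibration(n))
s=manip.read_state(); print(s, manip.grip_depth)
E
```

```text
pics
top {'fx': 419.8055998315175, 'fy': 419.8055998315175, 'cx': 318.51815474464644, 'cy': 201.34829098762498, 'D': array([0.02848243, 0.        , 0.        , 0.        , 0.        ]), 'position': array([ 0.46842157, -0.00594059,  1.26723236]), 'orientation': array([-0.69939609,  0.71378658, -0.03251319,  0.01722553])}
side {'fx': 382.789632768813, 'fy': 382.789632768813, 'cx': 321.1588723219585, 'cy': 194.98059271491073, 'D': array([-0.0636366,  0.       ,  0.       ,  0.       ,  0.       ]), 'position': array([ 0.24608718, -0.81586342,  0.65900783]), 'orientation': array([ 0.87337997, -0.16244199,  0.08366207, -0.45146505])}
{'time_s': 0.1, 'joints': array([-1.25578204,  0.38380575,  0.04383288,  1.59944711, -0.01789551,
        1.16121301, -0.04992419]), 'dq': array([-0.00187231, -0.00225518, -0.00013492, -0.00284882,  0.00126972,
        0.000744  ,  0.00140411]), 'joint_torque': array([ 2.73071142e-03, -4.34725499e+01,  1.02937046e+00, -2.50453073e+01,
        1.08893198e-02,  5.48725569e-03, -9.77021898e-06]), 'position': array([0.26042224, 0.59459256, 0.22996483]), 'tool_rot': array([ 2.04914900e-01,  9.78779007e-01, -1.22614387e-03, -1.87668970e-04]), 'ft_force': array([-0.25927111,  0.22335254,  0.30437427]), 'moment': array([ 0.02286358, -0.03015287,  0.06392966]), 'grip_width': 0.08536206735373293} 0.0187
```

View pics/top0.png

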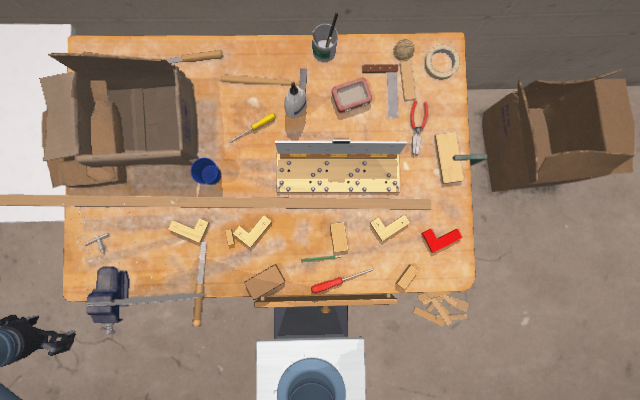

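View pics/side0.png

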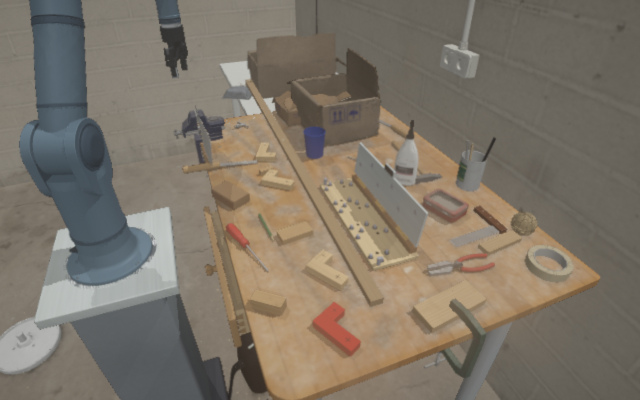

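```bash
cat > h.py <<'E'
from station import manip
import cv2, numpy as np
from scipy.spatial.transform import Rotation as R
def cal(n):
    c=manip.calibration(n); K=np.array([[c['fx'],0,c['cx']],[0,c['fy'],c['cy']],[0,0,1]]); return K,np.array(c['D']),np.array(c['position']),R.from_quat(c['orientation'])
def p2w(n,px,z):
    K,D,p,r=cal(n); u=cv2.undistortPoints(np.array(px,float).reshape(-1,1,2),K,D).reshape(-1,2)
    d=r.apply(np.c_[u,np.ones(len(u))]); return p+d*((z-p[2])/d[:,2])[:,None]
def w2p(n,X):
    K,D,p,r=cal(n); rv=r.inv(); return cv2.projectPoints(np.array(X,float).reshape(-1,1,3),rv.as_rotvec(),-rv.apply(p),K,D)[0].reshape(-1,2)
def crop(n,im,x0,y0,x1,y1,s,f):
    c=cv2.resize(im[y0:y1,x0:x1],None,fx=s,fy=s,interpolation=cv2.INTER_CUBIC); cv2.imwrite(f,c[:,:,::-1])
def bracket_pts(x,y,th,flip,z=0.01):
    # outline corners local (at top face)
    L=np.array([[-50,-15],[50,-15],[50,15],[-20,15],[-20,51],[-50,51]])/1000.
    if flip: L=L*[1,-1]
    c,s=np.cos(th),np.sin(th)
    return np.c_[x+c*L[:,0]-s*L[:,1], y+s*L[:,0]+c*L[:,1]]
E
python3 - <<'E'
from h import *
im=manip.capture("top"); crop("top",im,150,190,310,300,5,"pics/t1.png"); crop("top",im,310,190,470,300,5,"pics/t2.png");crop("top",im,260,130,420,220,5,"pics/t3.png")
for q in("bracket_a_mid","blue_cup","offcut_small","offcut_flat","green_pencil","plate_tab","drill_plate"):
    for b in manip.boxes_of(q,"top"): 
        bx=np.array(b['box']); print(q,b['score'].__round__(2),bx.round(1), p2w("top",[(bx[:2]+bx[2:])/2],0.02).round(3))
E
```

```text
bracket_a_mid 0.57 [373.5 213.7 406.8 241. ] [[ 0.474 -0.245  0.02 ]]
blue_cup 0.76 [191.6 157.9 222.5 183.5] [[0.654 0.295 0.02 ]]
blue_cup 0.38 [274.6 138.9 404.3 154.6] [[ 0.719 -0.1    0.02 ]]
offcut_small 0.6 [225.1 228.  236.2 242.6] [[0.461 0.227 0.02 ]]
offcut_flat 0.57 [330.8 220.5 347.3 248.3] [[ 0.457 -0.093  0.02 ]]
green_pencil 0.72 [165.  220.7 208.2 243. ] [[0.474 0.355 0.02 ]]
plate_tab 0.75 [275.6 137.  407.2 154.9] [[ 0.722 -0.106  0.02 ]]
plate_tab 0.39 [274.4 138.8 405.3 191.3] [[ 0.664 -0.1    0.02 ]]
drill_plate 0.73 [277.9 138.5 402.6 154.5] [[ 0.72  -0.103  0.02 ]]
drill_plate 0.6 [300.8 254.4 337.4 264.7] [[ 0.384 -0.032  0.02 ]]
```

View pics/t1.png

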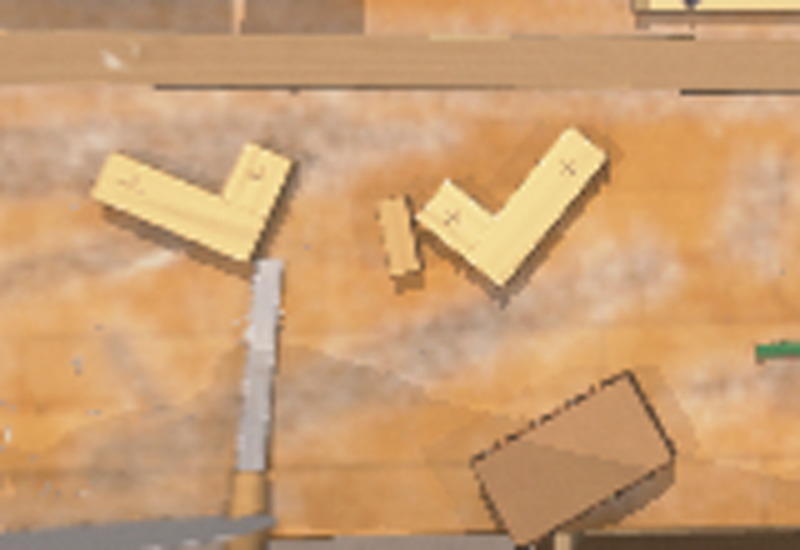

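View pics/t2.png

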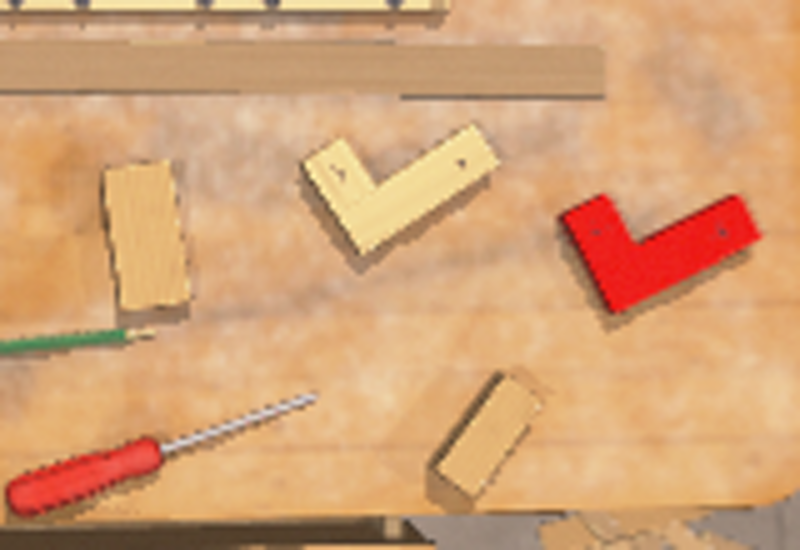

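View pics/t3.png

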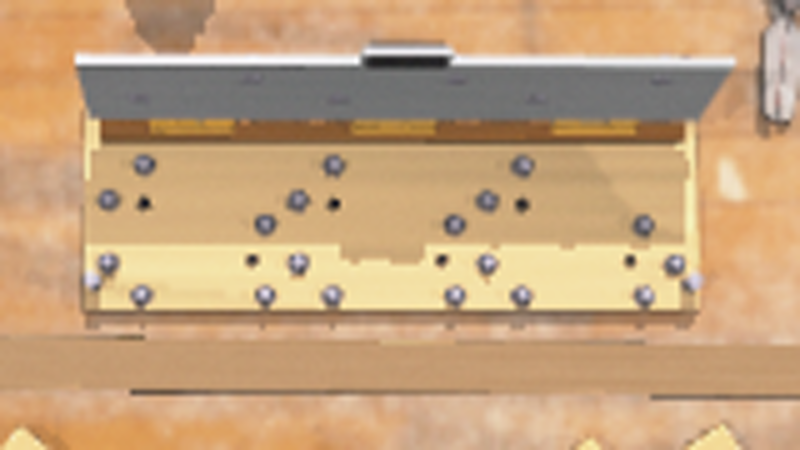

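```bash
cat >> h.py <<'E'
from scipy.optimize import minimize
def mask(im):
    h=cv2.cvtColor(im,cv2.COLOR_RGB2HSV); return h
def fitb(n,im,x,y,th,flip,z=0.02,refit=True):
    # edge/contrast-free: fit top face polygon to bright-yellow likelihood
    s=8
    px=w2p(n,[[x,y,z]])[0]; x0,y0=int(px[0])-28,int(px[1])-28
    lab=cv2.cvtColor(im,cv2.COLOR_RGB2LAB).astype(float)[y0:y0+56,x0:x0+56]
    lab=cv2.resize(lab,None,fx=s,fy=s,interpolation=cv2.INTER_LINEAR)
    def poly(v):
        P=bracket_pts(*v,flip); q=w2p(n,np.c_[P,np.full(6,z)]); return ((q-[x0,y0]+.5)*s-.5)
    def cost(v):
        m=np.zeros(lab.shape[:2],np.uint8); cv2.fillPoly(m,[np.round(poly(v)*16).astype(np.int32)],1,shift=4)
        out=cv2.dilate(m,np.ones((21,21)))-m
        i=lab[m>0]; o=lab[out>0]
        return (np.abs(i-np.median(i,0)).mean()) - np.linalg.norm(i.mean(0)-o.mean(0))*1.0
    best=None
    for dth in np.radians([-12,-6,0,6,12]):
        r=minimize(cost,[x,y,th+dth],method='Nelder-Mead',options=dict(initial_simplex=np.array([[x,y,th+dth]]*4)+np.array([[0,0,0],[.006,0,0],[0,.006,0],[0,0,.1]]),xatol=1e-5,fatol=1e-4))
        if best is None or r.fun<best.fun: best=r
    vis=cv2.resize(im[y0:y0+56,x0:x0+56],None,fx=s,fy=s,interpolation=cv2.INTER_CUBIC)
    cv2.polylines(vis,[np.round(poly(best.x)).astype(np.int32)],True,(255,0,255),1)
    return best.x,best.fun,vis
E
python3 - <<'E'
from h import *
im=manip.capture("top")
def seed(corner,foot,free,off,flip):
    # pixel centers approx in 5x crop -> frames
    c=[(np.array(p)/5+off) for p in (corner,foot,free)]
    w=p2w("top",c,0.02)[:,:2]; d=w[2]-w[0]; th=np.arctan2(d[1],d[0]); m=w[0]+d/np.linalg.norm(d)*.05
    e=w[1]-w[0]; e/=np.linalg.norm(e); m=m+e*.015
    return m[0],m[1],th,flip
vs=[]
for nm,a in dict(P=seed((250,260),(292,160),(95,195),(150,190),True),Q=seed((500,285),(418,215),(605,155),(150,190),False),S=seed((362,252),(303,165),(497,162),(310,190),False)).items():
    v,f,vis=fitb("top",im,*a); vs.append(vis); print(nm,np.round(a[:3],3),v.round(4),np.degrees(v[2]).round(1),round(f,2))
cv2.imwrite("pics/fit.png",cv2.resize(np.hstack(vs),(798,266))[:,:,::-1])
# pins
off=np.array([260,130])
pins=np.array([(145,163),(334,163),(522,163),(108,200),(298,200),(488,200),(265,224),(455,224),(644,224),(108,262),(298,262),(488,262),(675,262),(142,295),(265,295),(333,295),(455,295),(522,295),(644,295)])/5+off-0.4
print(p2w("top",pins,0.023)[:,:2].round(4))
E
```

```text
P [0.477 0.356 1.152] [0.4767 0.3593 1.1441] 65.6 -61.08
Q [ 0.474  0.15  -0.694] [ 0.4726  0.151  -0.6994] -40.1 -68.5
S [ 0.475 -0.255 -1.01 ] [ 0.4745 -0.2545 -1.0158] -58.2 -53.83
[[ 0.6748  0.0531]
 [ 0.6728 -0.0598]
 [ 0.6707 -0.1726]
 [ 0.6529  0.0755]
 [ 0.6509 -0.0378]
 [ 0.6488 -0.1516]
 [ 0.6368 -0.0178]
 [ 0.6347 -0.1314]
 [ 0.6326 -0.2447]
 [ 0.6157  0.076 ]
 [ 0.6136 -0.037 ]
 [ 0.6115 -0.1505]
 [ 0.6094 -0.2625]
 [ 0.5956  0.0562]
 [ 0.5942 -0.017 ]
 [ 0.5935 -0.0575]
 [ 0.5921 -0.1303]
 [ 0.5913 -0.1703]
 [ 0.5899 -0.2433]]
```

View pics/fit.png

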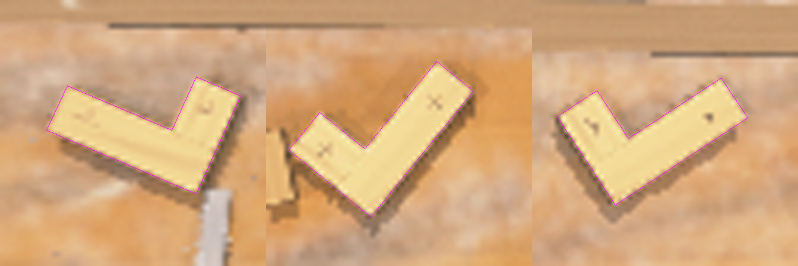

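```bash
python3 - <<'E'
from h import *
from scipy.optimize import least_squares
im=manip.capture("top"); hsv=cv2.cvtColor(im,cv2.COLOR_RGB2HSV).astype(float)
off=np.array([260,130])
pins=np.array([(145,163),(334,163),(522,163),(108,200),(298,200),(488,200),(265,224),(455,224),(644,224),(108,262),(298,262),(488,262),(675,262),(142,295),(265,295),(333,295),(455,295),(522,295),(644,295)])/5+off-0.4
ref=[]
for p in pins:
    c=p.copy()
    for _ in range(3):
        i,j=np.round(c).astype(int); yy,xx=np.mgrid[j-3:j+4,i-3:i+4]
        w=np.clip(80-hsv[j-3:j+4,i-3:i+4,1],0,None); w[(xx-c[0])**2+(yy-c[1])**2>9]=0
        if w.sum()>0: c=np.array([(w*xx).sum(),(w*yy).sum()])/w.sum()
    ref.append(c)
ref=np.array(ref); print(np.abs(ref-pins).max(0))
# model in nest frame (X away, Y left), nest idx;  bracket x=-Y, y=X
a=.0565
M=[];
for k in range(3): M.append((k,.0575,'f'))
for k in range(3): M.append((k,'g',a))
for k in range(3): M.append((k,.0215,'-i'))
for k in range(3): M.append((k,'h',a))
M.append((2,'h',-a))
for k in range(3): M+= [(k,-.0215,'o'),(k,-.0215,'-i')]
def model(v):
    x,y,t,f,g,h,i,o=v; d={'f':f,'g':g,'h':h,'-i':-i,'o':o}
    A=np.array([[d.get(m[1],m[1]),d.get(m[2],m[2])-.114*(m[0]-1)] for m in M],float)
    c,s=np.cos(t),np.sin(t); return np.c_[x+c*A[:,0]-s*A[:,1],y+s*A[:,0]+c*A[:,1]]
for z in (.016,.02,.024):
    W=p2w("top",ref,z)[:,:2]
    r=least_squares(lambda v:(model(v)-W).ravel(),[.613,-.093,-.019,.035,.04,.002,.036,.037])
    x,y,t=r.x[:3]; print(z,r.x.round(4),'rms mm',1e3*np.sqrt((r.fun**2).mean()))
    for k in range(3): print(k,(np.array([x,y])+ -.114*(k-1)*np.array([-np.sin(t),np.cos(t)])).round(4))
# tab from top & side
E
```

```text
[0.27978723 0.55134409]
0.016 [ 0.6146 -0.0936 -0.0206  0.0351  0.036  -0.0021  0.0376  0.0364] rms mm 0.19741011163253422
0 [0.617  0.0204]
1 [ 0.6146 -0.0936]
2 [ 0.6123 -0.2076]
0.02 [ 0.6141 -0.0934 -0.0206  0.0351  0.0359 -0.0021  0.0374  0.0364] rms mm 0.4099087222183446
0 [0.6165 0.0206]
1 [ 0.6141 -0.0934]
2 [ 0.6118 -0.2074]
0.024 [ 0.6136 -0.0932 -0.0206  0.035   0.0358 -0.002   0.0372  0.0363] rms mm 0.6413349465987097
0 [0.616  0.0208]
1 [ 0.6136 -0.0932]
2 [ 0.6113 -0.2072]
```

```bash
cat >> h.py <<'E'
def Rt(psi,tau):
    p=np.radians(psi); y=np.array([np.cos(p),np.sin(p),0]); z=np.array([0,0,-1.]); x=np.cross(y,z)
    return R.from_matrix(np.c_[x,y,z])*R.from_euler('y',tau,degrees=True)
def go(pos,psi,tau=0,frm=None):
    """print turn+shift from the current measured pose (or frm=(pos,psi,tau)) to target TCP"""
    s=manip.read_state()
    if frm is None: p0=np.array(s['position']); r0=R.from_quat(s['tool_rot'])
    else: p0=np.array(frm[0]); r0=Rt(frm[1],frm[2])
    r=(r0.inv()*Rt(psi,tau)); rv=r.as_rotvec(); d=r0.inv().apply(np.array(pos)-p0)
    print('rows>=',max(np.linalg.norm(d)/.0625,np.degrees(np.linalg.norm(rv))/10.7).__round__(1),'row',np.r_[rv.round(3),d.round(4)].tolist())
def st():
    s=manip.read_state(); m=R.from_quat(s['tool_rot']).as_matrix()
    print('t',round(s['time_s'],2),'p',np.round(s['position'],4),'psi',np.degrees(np.arctan2(m[1,1],m[0,1])).round(2),'tilt z',m[:,2].round(3),'F',np.round(s['ft_force'],1),'w',round(s['grip_width'],4),'q',np.round(s['joints'],2))
E
python3 - <<'E'
from h import *
st()
go([.477,-.259,.10],31.8)
go([.477,-.259,.10],31.8)
E
```

```text
t 0.6 p [0.2607 0.5954 0.2313] psi 66.35 tilt z [ 0.  0. -1.] F [ 0.6 -0.3 -0. ] w 0.0852 q [-1.26  0.38  0.04  1.6  -0.02  1.16 -0.05]
rows>= 14.3 row [0.0, -0.0, 0.603, -0.5408, -0.6959, 0.1313]
rows>= 14.3 row [0.0, -0.0, 0.603, -0.5408, -0.6959, 0.1313]
```

```bash
python3 -m inch '[[[0,0,0.603,-0.541,-0.696,0.131,0.3],[0,0,0.603,-0.541,-0.696,0.131,0.3],[0,0,0.603,-0.541,-0.696,0.131,0.3],[0,0,0.603,-0.541,-0.696,0.131,0.3],[0,0,0.603,-0.541,-0.696,0.131,0.3],[0,0,0.603,-0.541,-0.696,0.131,0.3],[0,0,0.603,-0.541,-0.696,0.131,0.3],[0,0,0.603,-0.541,-0.696,0.131,0.3],[0,0,0.603,-0.541,-0.696,0.131,0.3],[0,0,0.603,-0.541,-0.696,0.131,0.3],[0,0,0.603,-0.541,-0.696,0.131,0.3],[0,0,0.603,-0.541,-0.696,0.131,0.3]]]' 60; python3 - <<'E'
from h import *
st()
go([.477,-.259,.10],31.8)
E
```

```text
time_s: 2.1
position: [0.4438, -0.1253, 0.1214]
tool_rot: [0.486, 0.874, 0.001, 0.001]
ft_force: [1.2, 1.0, 0.2]
grip_width: 0.0594
t 2.1 p [ 0.4438 -0.1253  0.1214] psi 31.85 tilt z [ 0.002  0.001 -1.   ] F [1.2 1.  0.2] w 0.0594 q [-0.49  0.2   0.75  2.16 -0.19  0.83  0.92]
rows>= 2.2 row [0.002, 0.001, 0.001, -0.1311, -0.0424, 0.0214]
```

```bash
python3 -m inch '[[[0.002,0.001,0.001,-0.131,-0.042,0.03,0.3],[0.002,0.001,0.001,-0.131,-0.042,0.05,0.3],[0.002,0.001,0.001,-0.131,-0.042,0.05,0.3],[0.002,0.001,0.001,-0.131,-0.042,0.1,0.3],[0.002,0.001,0.001,-0.131,-0.042,0.1,0.3],[0.002,0.001,0.001,-0.131,-0.042,0.1,0.3]]]'; python3 - <<'E'
from h import *
st()
go([.477,-.259,.003],31.8)
crop("t",manip.capture("top"),330,180,450,270,6,"pics/s1.png")
E
```

```text
time_s: 2.85
position: [0.4768, -0.2573, 0.0219]
tool_rot: [0.487, 0.874, -0.001, -0.0]
ft_force: [0.5, -1.0, 0.8]
grip_width: 0.0597
t 2.85 p [ 0.4768 -0.2573  0.0219] psi 31.77 tilt z [-0.001 -0.001 -1.   ] F [ 0.5 -1.   0.8] w 0.0597 q [-0.11  0.55  0.64  2.02 -0.49  0.73  1.38]
rows>= 0.3 row [-0.001, -0.0, -0.001, -0.0016, -0.0007, 0.0189]
```

View pics/s1.png

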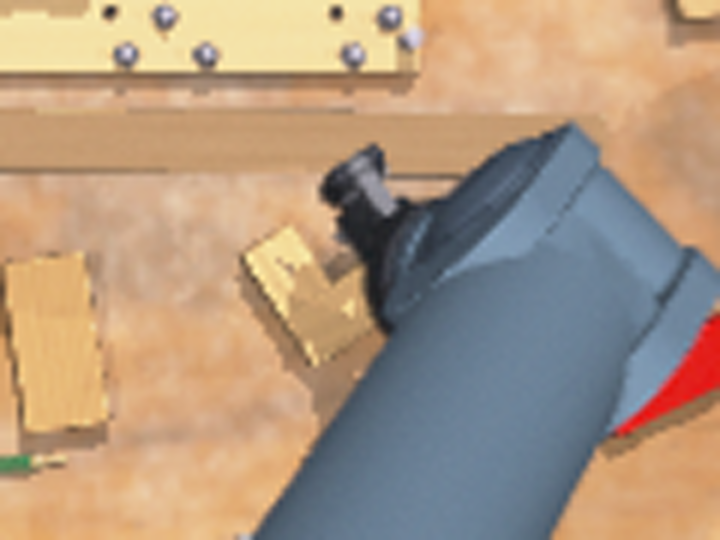

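```bash
python3 -m inch '[[[0,0,0,-0.001,-0.001,0.019,0.3],[0,0,0,-0.001,-0.001,0.019,0.3],[0,0,0,-0.001,-0.001,0.019,0.6],[0,0,0,-0.001,-0.001,0.019,0.9],[0,0,0,-0.001,-0.001,0.019,0.9],[0,0,0,-0.001,-0.001,0.019,0.9]]]' 60; python3 - <<'E'
from h import *
st()
go([.6119,-.2125,.09],-1.2)
E
```

```text
time_s: 3.65
position: [0.4764, -0.259, 0.0026]
tool_rot: [0.487, 0.874, -0.001, -0.0]
ft_force: [0.7, -0.8, 3.9]
grip_width: 0.0287
t 3.65 p [ 0.4764 -0.259   0.0026] psi 31.74 tilt z [-0.001 -0.001 -1.   ] F [ 0.7 -0.8  3.9] w 0.0287 q [-0.09  0.59  0.61  2.02 -0.52  0.69  1.41]
rows>= 3.1 row [-0.001, 0.0, 0.575, -0.0318, 0.1396, -0.0876]
```

```bash
python3 -m inch '[[[0,0,0,0,0,-0.05,0.9],[0,0,0.2,-0.01,0.05,-0.07,0.9],[0,0,0.575,-0.032,0.14,-0.07,0.9],[0,0,0.575,-0.032,0.14,-0.06,0.9],[0,0,0.575,-0.032,0.14,-0.05,0.9],[0,0,0.575,-0.032,0.14,-0.04,0.9],[0,0,0.575,-0.032,0.14,-0.04,0.9]]]' 60; python3 - <<'E'
from h import *
st()
go([.6119,-.2125,.033],-1.2)
crop("t",manip.capture("top"),310,120,450,220,5,"pics/s2.png")
crop("t",manip.capture("side"),300,160,460,280,5,"pics/s2b.png")
E
```

```text
time_s: 4.53
position: [0.6087, -0.2132, 0.0402]
tool_rot: [0.715, 0.699, -0.002, -0.002]
ft_force: [-0.5, -0.2, -1.4]
grip_width: 0.029
t 4.53 p [ 0.6087 -0.2132  0.0402] psi -1.33 tilt z [-0.006  0.    -1.   ] F [-0.5 -0.2 -1.4] w 0.029 q [-0.29  0.73  0.75  1.76 -0.61  0.91  0.71]
rows>= 0.1 row [-0.006, -0.0, -0.002, 0.0007, 0.0033, 0.0072]
```

View pics/s2.png

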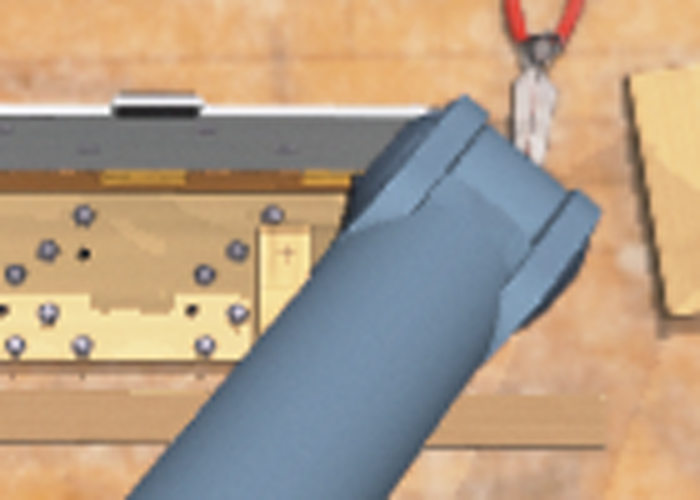

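View pics/s2b.png

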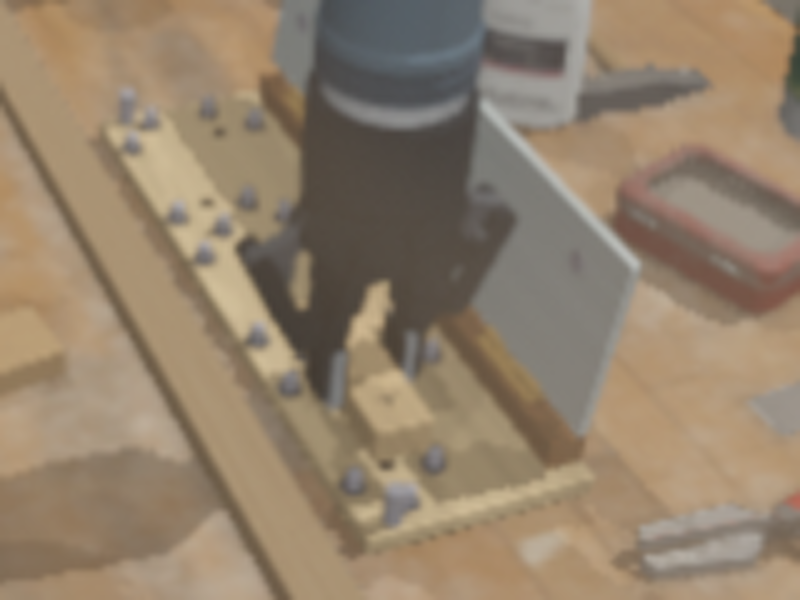

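```bash
python3 -m inch '[[[0,0,0,0.001,0.002,0.006,0.9],[0,0,0,0.001,0.002,0.006,0.9],[0,0,0,0.001,0.002,0.006,0.9]]]' 60; python3 - <<'E'
from h import *
st()
go([.6119,-.2125,.033],-1.2)
for n in("top","side"):
  im=manip.capture(n).copy()
  v=[.612,-.2075,np.radians(-91.2)]
  for dz,c in ((.05,(255,0,255)),):
    P=bracket_pts(*v,False); q=w2p(n,np.c_[P,np.full(6,dz)])
    s=5; x0,y0=(340,140) if n=="top" else (330,190)
    vis=cv2.resize(im[y0:y0+90,x0:x0+110],None,fx=s,fy=s,interpolation=cv2.INTER_CUBIC)
    cv2.polylines(vis,[np.round(((q-[x0,y0]+.5)*s-.5)).astype(np.int32)],True,c,1)
  cv2.imwrite(f"pics/s3{n}.png",vis[:,:,::-1])
E
```

```text
time_s: 5.0
position: [0.6139, -0.2111, 0.0358]
tool_rot: [0.714, 0.7, -0.001, -0.001]
ft_force: [0.3, 0.3, -0.0]
grip_width: 0.0285
t 5.0 p [ 0.6139 -0.2111  0.0358] psi -1.19 tilt z [-0.002 -0.    -1.   ] F [ 0.3  0.3 -0. ] w 0.0285 q [-0.28  0.74  0.75  1.75 -0.62  0.91  0.71]
rows>= 0.1 row [-0.002, 0.0, 0.0, -0.0014, -0.0019, 0.0028]
```

View pics/s3top.png

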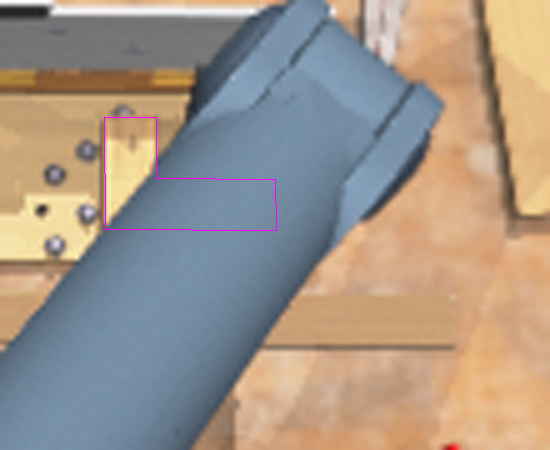

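View pics/s3side.png

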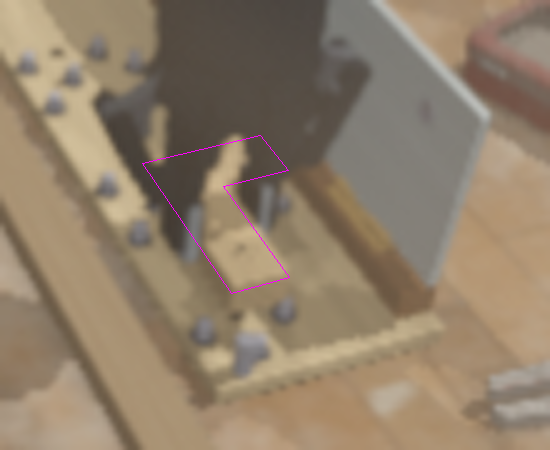

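```bash
python3 -m inch '[[[0.0,0,0,-0.0014,-0.002,0.003,0.9],[0,0,0,-0.0014,-0.002,0.01,0.9],[0,0,0,-0.0014,-0.002,0.016,0.9],[0,0,0,-0.0014,-0.002,0.02,0.9],[0,0,0,-0.0014,-0.002,0.02,0.9]]]' 60; python3 - <<'E'
from h import *
st()
E
```

```text
time_s: 5.72
position: [0.6116, -0.2124, 0.0153]
tool_rot: [0.714, 0.7, -0.001, -0.001]
ft_force: [-0.5, 0.1, -1.0]
grip_width: 0.0287
t 5.72 p [ 0.6116 -0.2124  0.0153] psi -1.2 tilt z [-0.003 -0.    -1.   ] F [-0.5  0.1 -1. ] w 0.0287 q [-0.27  0.77  0.73  1.76 -0.64  0.88  0.73]
```

```bash
python3 -m inch '[[[0,0,0,0,0,0,0.45],[0,0,0,0,0,0,0.45],[0,0,0,0,0,0,0.45],[0,0,0,0,0,-0.06,0.45],[0,0,0,0,0,-0.09,0.45]]]' 60; python3 - <<'E'
from h import *
st()
go([.4764,.1478,.06],49.9,frm=([.6118,-.2124,.1045],-1.2,0))
E
```

```text
time_s: 6.35
position: [0.6131, -0.2136, 0.1085]
tool_rot: [0.715, 0.699, -0.0, 0.001]
ft_force: [0.6, -0.8, 0.1]
grip_width: 0.0469
t 6.35 p [ 0.6131 -0.2136  0.1085] psi -1.23 tilt z [ 0.001 -0.002 -1.   ] F [ 0.6 -0.8  0.1] w 0.0469 q [-0.33  0.65  0.82  1.73 -0.55  1.01  0.67]
rows>= 6.2 row [0.0, 0.0, -0.892, 0.3573, -0.1429, 0.0445]
```

```bash
python3 -m inch '[[[0,0,-0.892,0.357,-0.143,0.02,0.3],[0,0,-0.892,0.357,-0.143,0.02,0.3],[0,0,-0.892,0.357,-0.143,0.02,0.3],[0,0,-0.892,0.357,-0.143,0.02,0.3],[0,0,-0.892,0.357,-0.143,0.03,0.3],[0,0,-0.892,0.357,-0.143,0.04,0.3],[0,0,-0.892,0.357,-0.143,0.05,0.3],[0,0,-0.892,0.357,-0.143,0.05,0.3],[0,0,-0.892,0.357,-0.143,0.07,0.3],[0,0,-0.892,0.357,-0.143,0.07,0.3]]]' 60; python3 - <<'E'
from h import *
st()
go([.4764,.1478,.003],49.9)
crop("t",manip.capture("side"),220,130,340,220,6,"pics/q1b.png")
E
```

```text
time_s: 7.6
position: [0.4764, 0.1442, 0.0356]
tool_rot: [0.345, 0.939, -0.002, -0.001]
ft_force: [0.0, 0.5, -0.6]
grip_width: 0.06
t 7.6 p [0.4764 0.1442 0.0356] psi 49.66 tilt z [-0.003 -0.003 -1.   ] F [ 0.   0.5 -0.6] w 0.06 q [-0.88  0.44  0.58  2.11 -0.37  0.69  0.81]
rows>= 0.5 row [-0.004, -0.001, -0.004, 0.0023, 0.0028, 0.0326]
```

View pics/q1b.png

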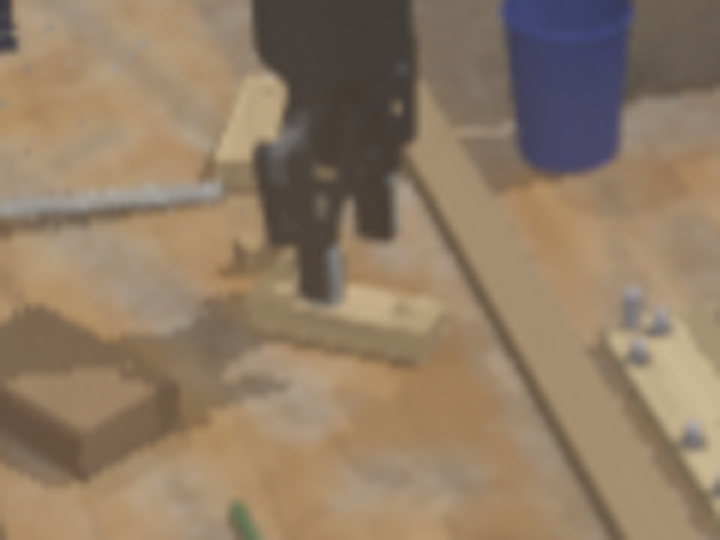

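```bash
python3 -m inch '[[[0,0,0,0,0,0.025,0.3],[0,0,0,0,0,0.031,0.3],[0,0,0,0,0,0.031,0.3]]]' 60; python3 - <<'E'
from h import *
st()
go([.4764,.1478,.003],49.9)
E
```

```text
time_s: 8.02
position: [0.4766, 0.1465, 0.0053]
tool_rot: [0.343, 0.939, -0.001, -0.001]
ft_force: [-0.1, 0.5, 0.6]
grip_width: 0.0599
t 8.03 p [0.4766 0.1465 0.0053] psi 49.82 tilt z [-0.002 -0.001 -1.   ] F [-0.1  0.5  0.6] w 0.0599 q [-0.85  0.5   0.54  2.12 -0.42  0.63  0.86]
rows>= 0.0 row [-0.002, -0.001, -0.001, 0.0009, 0.0008, 0.0023]
```

```bash
python3 -m inch '[[[0,0,0,0.0005,0.0005,0.001,0.6],[0,0,0,0.0005,0.0005,0.001,0.9],[0,0,0,0.0005,0.0005,0.001,0.9],[0,0,0,0.0005,0.0005,0.001,0.9]]]' 60; python3 - <<'E'
from h import *
st()
p=manip.read_state()['position']
print('grasp xb', (np.array(p[:2])-[.4726,.151])@[np.cos(np.radians(-40.1)),np.sin(np.radians(-40.1))])
E
```

```text
time_s: 8.52
position: [0.4771, 0.1484, 0.0049]
tool_rot: [0.343, 0.939, 0.0, -0.0]
ft_force: [-1.1, 0.7, 6.0]
grip_width: 0.0285
t 8.53 p [0.4771 0.1484 0.0049] psi 49.91 tilt z [-0.001  0.001 -1.   ] F [-1.1  0.7  6. ] w 0.0285 q [-0.85  0.5   0.53  2.12 -0.43  0.63  0.86]
grasp xb 0.005118827260037154
```

```bash
python3 - <<'E'
from h import *
go([.6143,-.0985,.045],-1.2)
E
python3 -m inch '[[[0,0,0,0,0,-0.05,0.9],[0,0,0,0,0,-0.08,0.9]]]' 60
```

```text
rows>= 4.8 row [-0.0, -0.001, 0.892, -0.2639, -0.1006, -0.0404]
time_s: 8.78
position: [0.4766, 0.1481, 0.0852]
tool_rot: [0.343, 0.939, -0.0, -0.001]
ft_force: [-0.8, 1.6, -0.1]
grip_width: 0.0286
```

```bash
python3 -m inch '[[[0,0,0.892,-0.264,-0.1006,0,0.9],[0,0,0.892,-0.264,-0.1006,0,0.9],[0,0,0.892,-0.264,-0.1006,0,0.9],[0,0,0.892,-0.264,-0.1006,0,0.9],[0,0,0.892,-0.264,-0.1006,0.02,0.9],[0,0,0.892,-0.264,-0.1006,0.04,0.9],[0,0,0.892,-0.264,-0.1006,0.04,0.9],[0,0,0.892,-0.264,-0.1006,0.04,0.9],[0,0,0.892,-0.264,-0.1006,0.04,0.9]]]' 60; python3 - <<'E'
from h import *
st()
go([.6143,-.0985,.036],-1.2)
crop("t",manip.capture("side"),280,160,400,250,6,"pics/q2b.png")
E
```

```text
time_s: 9.9
position: [0.6139, -0.0973, 0.0445]
tool_rot: [0.714, 0.7, -0.0, -0.001]
ft_force: [-0.5, -0.4, -0.7]
grip_width: 0.0291
t 9.9 p [ 0.6139 -0.0973  0.0445] psi -1.07 tilt z [-0.001  0.001 -1.   ] F [-0.5 -0.4 -0.7] w 0.0291 q [-0.5   0.69  0.77  1.82 -0.61  0.89  0.55]
rows>= 0.1 row [-0.001, -0.001, 0.002, -0.0012, 0.0004, 0.0085]
```

View pics/q2b.png

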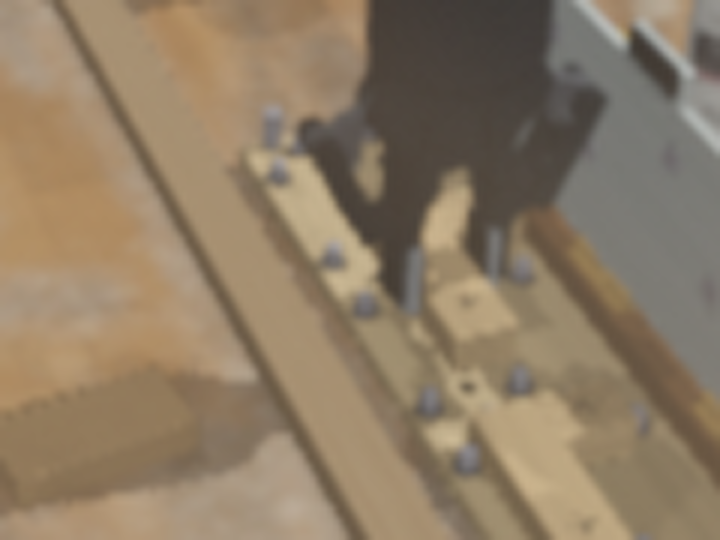

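```bash
python3 -m inch '[[[0,0,-0.001,-0.0008,0.0003,0.008,0.9],[0,0,-0.001,-0.0008,0.0003,0.014,0.9],[0,0,-0.001,-0.0008,0.0003,0.02,0.9],[0,0,-0.001,-0.0008,0.0003,0.0265,0.9],[0,0,-0.001,-0.0008,0.0003,0.0265,0.9],[0,0,-0.001,-0.0008,0.0003,0.0265,0.9]]]' 60; python3 - <<'E'
from h import *
st()
E
```

```text
time_s: 10.7
position: [0.6138, -0.0998, 0.0171]
tool_rot: [0.714, 0.7, -0.001, -0.001]
ft_force: [0.3, -0.2, 0.1]
grip_width: 0.0286
t 10.7 p [ 0.6138 -0.0998  0.0171] psi -1.15 tilt z [-0.002 -0.    -1.   ] F [ 0.3 -0.2  0.1] w 0.0286 q [-0.47  0.73  0.74  1.82 -0.64  0.85  0.57]
```

```bash
python3 -m inch '[[[0,0,0,0,0,0,0.45],[0,0,0,0,0,0,0.45],[0,0,0,0,0,0,0.45],[0,0,0,0,0,-0.06,0.45],[0,0,0,0,0,-0.1,0.45]]]' 60; python3 - <<'E'
from h import *
st()
go([.485,.3775,.06],-24.4,-20,frm=([.6139,-.0992,.1175],-1.15,0))
E
```

```text
time_s: 11.32
position: [0.6144, -0.1002, 0.119]
tool_rot: [0.714, 0.7, -0.001, -0.0]
ft_force: [0.9, 0.4, 0.2]
grip_width: 0.047
t 11.32 p [ 0.6144 -0.1002  0.119 ] psi -1.16 tilt z [-0.001 -0.001 -1.   ] F [0.9 0.4 0.2] w 0.047 q [-0.55  0.6   0.85  1.79 -0.53  1.    0.49]
rows>= 8.0 row [0.071, -0.344, 0.402, 0.474, -0.1384, 0.0575]
```

```bash
python3 -m inch '[[[0,0,0.2,0.474,-0.138,0.0,0.3],[0.071,-0.344,0.402,0.474,-0.138,0.0,0.3],[0.071,-0.344,0.402,0.474,-0.138,0.0,0.3],[0.071,-0.344,0.402,0.474,-0.138,0.0,0.3],[0.071,-0.344,0.402,0.474,-0.138,0.0,0.3],[0.071,-0.344,0.402,0.474,-0.138,0.0,0.3],[0.071,-0.344,0.402,0.474,-0.138,0.02,0.3],[0.071,-0.344,0.402,0.474,-0.138,0.04,0.3],[0.071,-0.344,0.402,0.474,-0.138,0.058,0.3],[0.071,-0.344,0.402,0.474,-0.138,0.058,0.3],[0.071,-0.344,0.402,0.474,-0.138,0.058,0.3]]]' 60; python3 - <<'E'
from h import *
st()
go([.485,.3775,.007],-24.4,-20)
crop("t",manip.capture("side"),190,90,350,190,5,"pics/p1b.png")
im=manip.capture("top");crop("t",im,150,180,290,270,5,"pics/p1.png")
E
```

```text
time_s: 12.7
position: [0.4867, 0.3741, 0.0605]
tool_rot: [0.829, 0.532, -0.147, 0.094]
ft_force: [0.9, -0.7, 0.0]
grip_width: 0.0598
t 12.7 p [0.4867 0.3741 0.0605] psi -24.63 tilt z [-0.143 -0.312 -0.939] F [ 0.9 -0.7  0. ] w 0.0598 q [-1.39  0.93  0.93  1.58 -0.54  1.3  -0.77]
rows>= 0.9 row [-0.001, 0.002, -0.004, 0.0206, -0.003, 0.0494]
```

View pics/p1b.png

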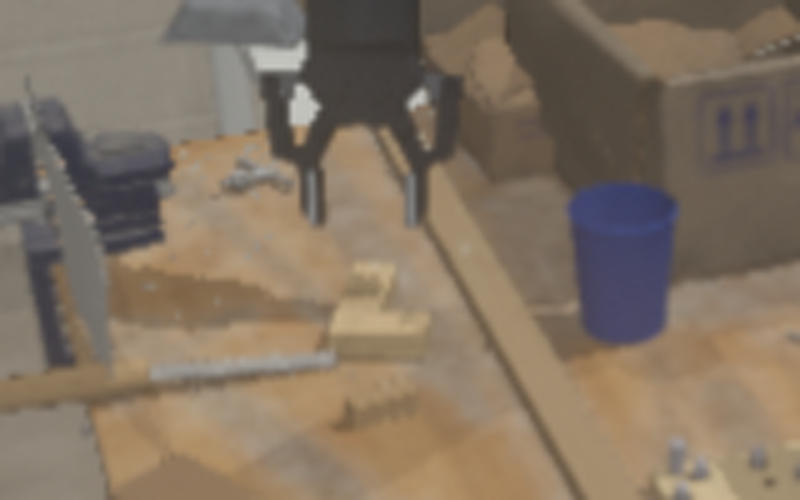

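View pics/p1.png

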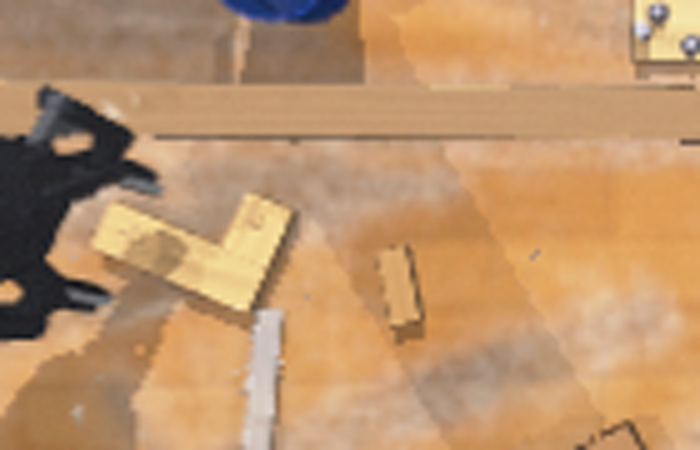

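```bash
python3 - <<'E'
from h import *
s=manip.read_state(); p=np.array(s['position']); z=R.from_quat(s['tool_rot']).as_matrix()[:,2]
for k in (0,.005,.01): print(k,(w2p("top",[p-z*k])[0]-[150,180])*5,(w2p("side",[p-z*k])[0]-[190,90])*5)
print((w2p("top",[[.485,.3775,.02]])[0]-[150,180])*5)
E
```

```text
0 [127.67710524 236.8253218 ] [363.77165598 229.6524908 ]
0.005 [122.24018699 235.55129088] [363.65307579 222.419923  ]
0.01 [116.75965273 234.26715688] [363.53482082 215.17453331]
[144.86739284 241.14210965]
```

```bash
python3 -m inch '[[[0,0,0,0.01,0,0.028,0.3],[0,0,0,0.018,0,0.049,0.3],[0,0,0,0.018,0,0.049,0.3],[0,0,0,0.018,0,0.049,0.3]]]' 60; python3 - <<'E'
from h import *
st()
go([.485,.3775,.007],-24.4,-20)
E
```

```text
time_s: 13.3
position: [0.4858, 0.3768, 0.0079]
tool_rot: [0.828, 0.533, -0.147, 0.094]
ft_force: [0.5, 0.2, -0.2]
grip_width: 0.0599
t 13.3 p [0.4858 0.3768 0.0079] psi -24.44 tilt z [-0.143 -0.311 -0.939] F [ 0.5  0.2 -0.2] w 0.0599 q [-1.37  0.99  0.89  1.58 -0.58  1.24 -0.77]
rows>= 0.0 row [-0.001, 0.001, -0.0, 0.0006, -0.001, 0.0007]
```

```bash
python3 -m inch '[[[0,0,0,0,0,0.001,0.6],[0,0,0,0,0,0.001,0.9],[0,0,0,0,0,0.001,0.9],[0,0,0,0,0,0.001,0.9],[0,0,0,0.0,0,0.001,0.9]]]' 60; python3 - <<'E'
from h import *
st()
p=manip.read_state()['position']
print('grasp xb', (np.array(p[:2])-[.4767,.3593])@[np.cos(np.radians(65.6)),np.sin(np.radians(65.6))])
go([.46,.20,.16],-1.2,0)
go([.46,.07,.16],-1.2,70)
E
```

```text
time_s: 13.92
position: [0.4858, 0.3775, 0.0073]
tool_rot: [0.828, 0.534, -0.146, 0.093]
ft_force: [0.3, 1.6, 5.4]
grip_width: 0.028
t 13.93 p [0.4858 0.3775 0.0073] psi -24.39 tilt z [-0.142 -0.31  -0.94 ] F [0.3 1.6 5.4] w 0.028 q [-1.37  0.99  0.89  1.58 -0.58  1.23 -0.77]
grasp xb 0.02032702508085821
rows>= 3.8 row [-0.072, 0.343, -0.4, -0.2141, 0.0496, -0.0848]
rows>= 8.6 row [0.189, 1.546, -0.407, -0.3254, 0.1033, -0.0444]
```

```bash
python3 -m inch '[[[0,0,0,-0.02,0,-0.055,0.9],[0,0,0,-0.04,0,-0.11,0.9],[0,0.2,-0.2,-0.15,0.03,-0.12,0.9],[-0.072,0.343,-0.4,-0.214,0.05,-0.085,0.9],[-0.072,0.343,-0.4,-0.214,0.05,-0.085,0.9],[-0.072,0.343,-0.4,-0.214,0.05,-0.085,0.9],[-0.072,0.343,-0.4,-0.214,0.05,-0.085,0.9]]]' 60; python3 - <<'E'
from h import *
st()
go([.46,.07,.15],-1.2,70)
E
```

```text
time_s: 14.8
position: [0.459, 0.1994, 0.1591]
tool_rot: [0.715, 0.699, -0.001, -0.001]
ft_force: [1.2, -0.1, -0.7]
grip_width: 0.0286
t 14.8 p [0.459  0.1994 0.1591] psi -1.35 tilt z [-0.003  0.    -1.   ] F [ 1.2 -0.1 -0.7] w 0.0286 q [-1.43  0.32  1.09  2.06 -0.35  0.97 -0.18]
rows>= 6.5 row [-0.001, 1.221, -0.004, -0.1294, 0.0041, 0.009]
```

```bash
python3 -m inch '[[[0,0.18,0,-0.02,0.001,0,0.9],[0,0.36,0,-0.04,0.001,0,0.9],[0,0.54,0,-0.06,0.001,0,0.9],[0,0.72,0,-0.08,0.001,0,0.9],[0,0.9,0,-0.1,0.001,0,0.9],[0,1.08,0,-0.12,0.001,0,0.9],[0,1.22,0,-0.13,0.001,0,0.9],[0,1.22,0,-0.13,0.001,0.009,0.9],[0,1.22,0,-0.13,0.001,0.009,0.9]]]' 60; python3 - <<'E'
from h import *
st()
go([.46,.07,.071],-1.2,70)
crop("t",manip.capture("side"),180,60,380,210,4,"pics/p2b.png")
E
```

```text
time_s: 15.92
position: [0.4581, 0.071, 0.1491]
tool_rot: [0.586, 0.574, 0.407, -0.402]
ft_force: [0.5, -0.3, 0.4]
grip_width: 0.028
t 15.93 p [0.4581 0.071  0.1491] psi -1.02 tilt z [ 0.016  0.938 -0.346] F [ 0.5 -0.3  0.4] w 0.028 q [-0.19  0.73  0.69  2.1  -1.3   1.76  1.28]
rows>= 1.3 row [-0.004, 0.005, -0.002, -0.0736, 0.0021, 0.0262]
```

View pics/p2b.png

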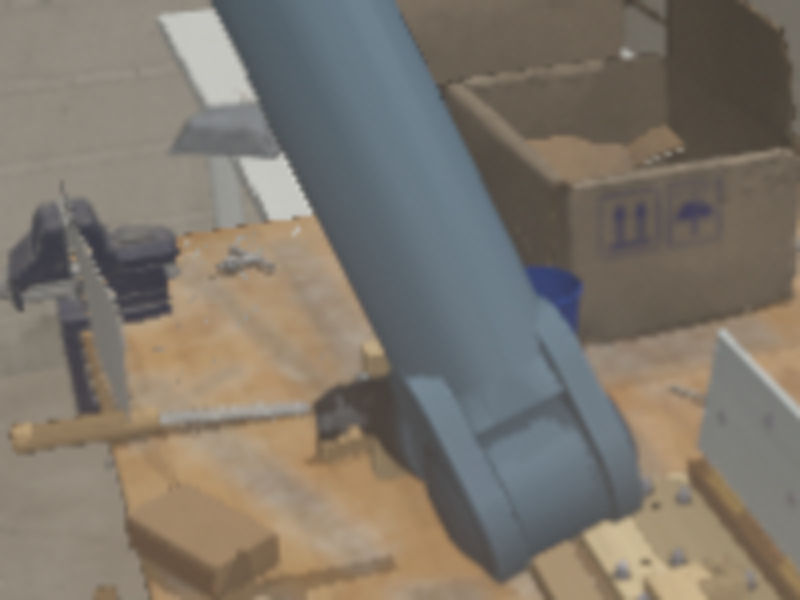

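```bash
python3 -m inch '[[[0,0,0,-0.03,0,0.011,0.9],[0,0,0,-0.055,0.001,0.02,0.9],[0,0.005,0,-0.068,0.001,0.025,0.9],[0,0.005,0,-0.072,0.001,0.0262,0.9],[0,0.005,0,-0.072,0.001,0.0262,0.9]]]' 60; python3 - <<'E'
from h import *
st()
go([.46,.07,.0703],-1.2,70)
crop("t",manip.capture("side"),180,60,380,210,4,"pics/p3b.png")
im=manip.capture("top");crop("t",im,220,180,380,290,5,"pics/p3.png")
E
```

```text
time_s: 16.6
position: [0.4592, 0.0695, 0.0747]
tool_rot: [0.585, 0.573, 0.41, -0.402]
ft_force: [1.1, -0.2, -0.5]
grip_width: 0.0284
t 16.6 p [0.4592 0.0695 0.0747] psi -1.2 tilt z [ 0.02  0.94 -0.34] F [ 1.1 -0.2 -0.5] w 0.0284 q [-0.14  0.89  0.62  2.07 -1.36  1.74  1.4 ]
rows>= 0.1 row [-0.0, -0.002, 0.0, -0.0039, 0.0008, 0.002]
```

View pics/p3b.png

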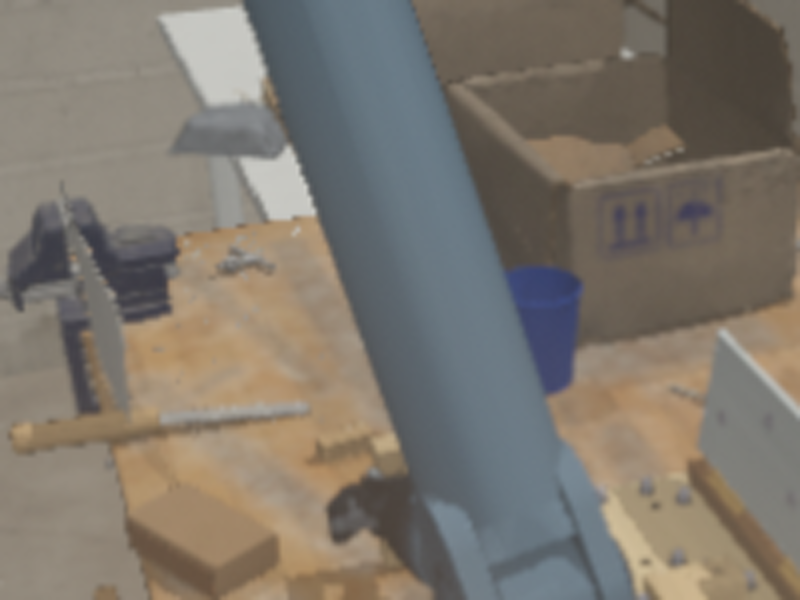

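View pics/p3.png

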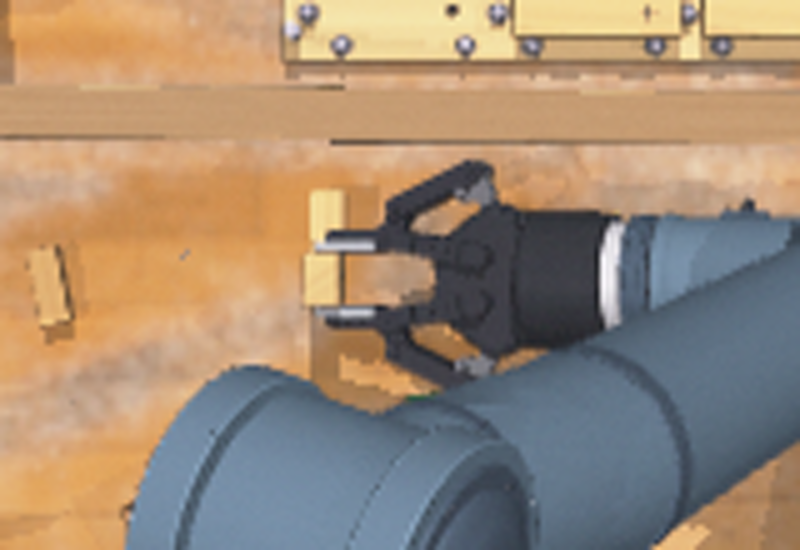

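```bash
python3 -m inch '[[[0,0,0,-0.0025,0.0,0.001,0.9],[0,0,0,-0.004,0,0.0015,0.9],[0,0,0,-0.004,0,0.0015,0.9]]]' 60; python3 - <<'E'
from h import *
st()
go([.46,.07,.0703],-1.2,70)
E
```

```text
time_s: 17.08
position: [0.4588, 0.0692, 0.0696]
tool_rot: [0.585, 0.572, 0.41, -0.402]
ft_force: [0.1, -0.6, -0.4]
grip_width: 0.0283
t 17.07 p [0.4588 0.0692 0.0696] psi -1.26 tilt z [ 0.02  0.94 -0.34] F [ 0.1 -0.6 -0.4] w 0.0283 q [-0.13  0.9   0.61  2.06 -1.37  1.74  1.41]
rows>= 0.0 row [0.0, -0.002, -0.002, 0.0009, 0.0011, 0.0006]
```

```bash
python3 -m inch '[[[0,0,0,-0.001,0.0,0.0003,0.9],[0,0,0,-0.001,0,0.0003,0.9]]]' 60; python3 - <<'E'
from h import *
st()
E
```

```text
time_s: 17.32
position: [0.4589, 0.0692, 0.0688]
tool_rot: [0.585, 0.572, 0.41, -0.402]
ft_force: [0.3, -0.5, 0.5]
grip_width: 0.0282
t 17.32 p [0.4589 0.0692 0.0688] psi -1.25 tilt z [ 0.02  0.94 -0.34] F [ 0.3 -0.5  0.5] w 0.0282 q [-0.13  0.9   0.61  2.06 -1.37  1.74  1.41]
```

```bash
python3 -m inch '[[[0,0,0,-0.001,0.0,0.0003,0.9],[0,0,0,-0.0015,0,0.0005,0.9]]]' 60; python3 - <<'E'
from h import *
st()
crop("t",manip.capture("side"),260,150,320,210,8,"pics/p4b.png")
E
```

```text
time_s: 17.58
position: [0.4589, 0.0693, 0.0687]
tool_rot: [0.584, 0.572, 0.411, -0.403]
ft_force: [-0.7, -0.5, 6.9]
grip_width: 0.0287
t 17.57 p [0.4589 0.0693 0.0687] psi -1.23 tilt z [ 0.02   0.941 -0.337] F [-0.7 -0.5  6.9] w 0.0287 q [-0.13  0.9   0.61  2.06 -1.37  1.74  1.41]
```

View pics/p4b.png

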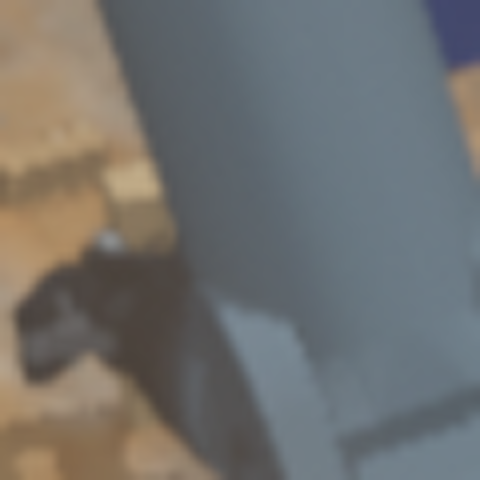

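```bash
python3 -m inch '[[[0,0,0,0,0,0,0.5],[0,0,0,0,0,0,0.3],[0,0,0,0,0,0,0.25],[0,0,0,0,0,-0.05,0.25],[0,0,0,0,0,-0.09,0.25],[0,0,0,0,0,-0.09,0.25]]]' 60; python3 - <<'E'
from h import *
st()
go([.46,.0,.24],-1.2,35)
go([.46,.07,.27],-1.2,0)
crop("t",manip.capture("top"),220,180,380,290,5,"pics/p5.png")
E
```

```text
time_s: 18.38
position: [0.4579, -0.0193, 0.0979]
tool_rot: [0.587, 0.572, 0.41, -0.399]
ft_force: [-0.3, 1.0, 0.7]
grip_width: 0.0641
t 18.38 p [ 0.4579 -0.0193  0.0979] psi -1.53 tilt z [ 0.025  0.938 -0.345] F [-0.3  1.   0.7] w 0.0641 q [-0.02  0.9   0.69  1.98 -1.24  1.84  1.41]
rows>= 3.3 row [0.005, -0.608, -0.003, 0.1401, 0.0017, -0.0308]
rows>= 6.5 row [0.004, -1.219, -0.004, 0.1923, -0.0001, 0.0245]
```

View pics/p5.png

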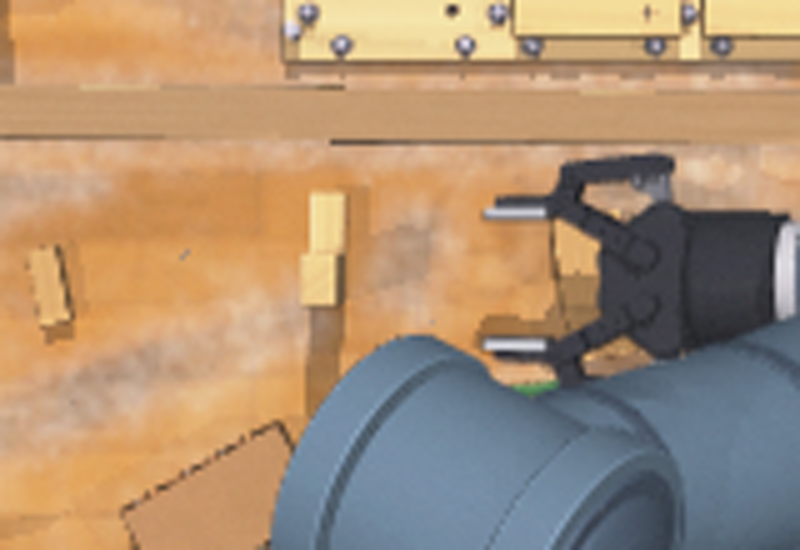

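```bash
python3 -m inch '[[[0,0,0,0.06,0,-0.03,0.25],[0,-0.18,0,0.12,0,-0.03,0.25],[0,-0.36,0,0.14,0,-0.03,0.25],[0,-0.54,0,0.15,0,-0.02,0.25],[0,-0.72,0,0.16,0,0,0.25],[0,-0.9,0,0.17,0,0.01,0.25],[0,-1.08,0,0.18,0,0.02,0.25],[0,-1.22,0,0.192,0,0.024,0.25],[0,-1.22,0,0.192,0,0.024,0.25]]]' 60; python3 - <<'E'
from h import *
st()
go([.46,.17,.14],-1.2,-70)
E
```

```text
time_s: 19.55
position: [0.4583, 0.0795, 0.2707]
tool_rot: [0.71, 0.704, 0.002, -0.001]
ft_force: [0.4, 0.1, -0.4]
grip_width: 0.0642
t 19.55 p [0.4583 0.0795 0.2707] psi -0.42 tilt z [ 0.     0.004 -1.   ] F [ 0.4  0.1 -0.4] w 0.0642 q [-1.18 -0.07  0.9   2.01  0.06  1.17 -0.31]
rows>= 6.6 row [0.009, -1.226, 0.012, 0.09, 0.0009, 0.1311]
```

```bash
python3 -m inch '[[[0,-0.18,0.01,0.03,0,0,0.25],[0,-0.36,0.01,0.06,0,0,0.25],[0,-0.54,0.01,0.09,0,0,0.25],[0,-0.72,0.01,0.09,0,0.02,0.25],[0,-0.9,0.01,0.09,0,0.05,0.25],[0,-1.08,0.01,0.09,0,0.08,0.25],[0.009,-1.226,0.012,0.09,0.001,0.1,0.25],[0.009,-1.226,0.012,0.09,0.001,0.131,0.25],[0.009,-1.226,0.012,0.09,0.001,0.131,0.25]]]' 60; python3 - <<'E'
from h import *
st()
go([.459,.063,.058],-1.2,-70)
im=manip.capture("top");crop("t",im,200,170,360,280,5,"pics/p6.png")
crop("t",manip.capture("side"),180,60,380,210,4,"pics/p6b.png")
# standing bracket fit: top end face (30x20) & foot
q=p2w("top",[np.array([301,253])/5+[220,180],np.array([343,306])/5+[220,180]],.1); print(q.round(4))
E
```

```text
time_s: 20.68
position: [0.4598, 0.1616, 0.1367]
tool_rot: [0.587, 0.569, -0.417, 0.398]
ft_force: [0.2, -0.2, 0.3]
grip_width: 0.0641
t 20.68 p [0.4598 0.1616 0.1367] psi -2.07 tilt z [-0.037 -0.941 -0.336] F [ 0.2 -0.2  0.3] w 0.0641 q [-1.32  0.93  0.66  1.71  0.33  1.54 -0.83]
rows>= 2.0 row [-0.017, 0.007, 0.002, 0.0411, 0.0033, 0.1192]
[[0.4714 0.0757 0.1   ]
 [0.4416 0.053  0.1   ]]
```

View pics/p6.png

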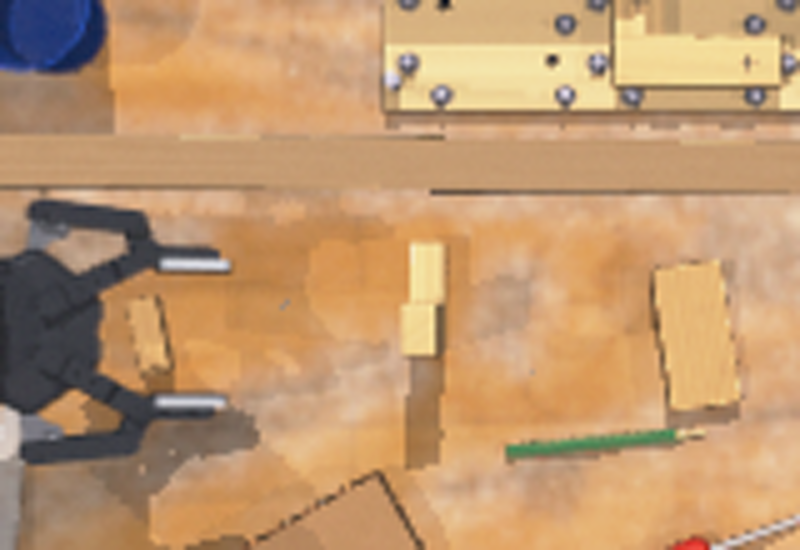

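View pics/p6b.png

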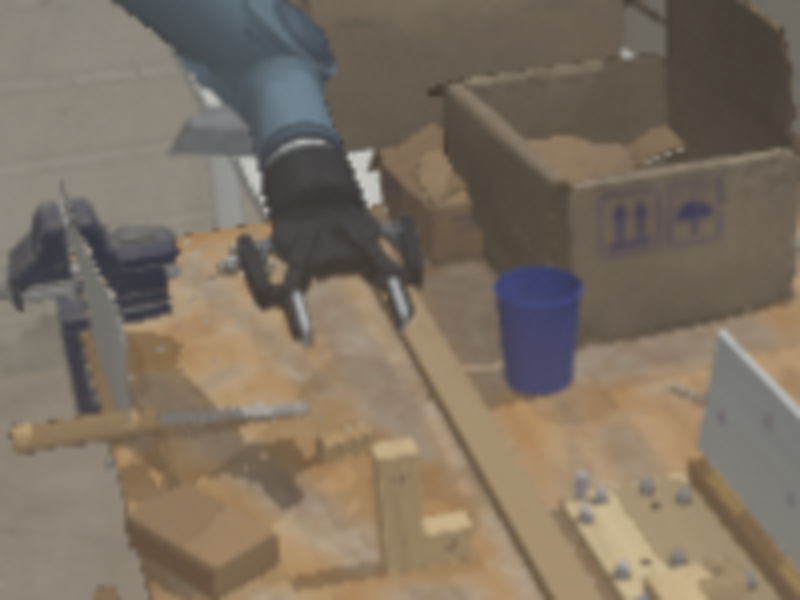

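```bash
python3 -m inch '[[[-0.017,0.007,0.002,0.041,0.001,0.01,0.25],[-0.017,0.007,0.002,0.041,0.001,0.025,0.25],[-0.017,0.007,0.002,0.041,0.001,0.03,0.25]]]' 60; python3 - <<'E'
from h import *
st()
go([.458,.062,.058],-1.2,-70)
E
```

```text
time_s: 21.15
position: [0.4626, 0.1464, 0.0928]
tool_rot: [0.588, 0.572, -0.407, 0.402]
ft_force: [-0.7, -0.6, 0.9]
grip_width: 0.0641
t 21.15 p [0.4626 0.1464 0.0928] psi -1.34 tilt z [-0.019 -0.938 -0.346] F [-0.7 -0.6  0.9] w 0.0641 q [-1.31  0.98  0.64  1.73  0.32  1.46 -0.87]
rows>= 1.5 row [0.0, -0.005, -0.008, 0.0034, -0.0029, 0.0913]
```

```bash
python3 -m inch '[[[0,0,-0.004,0.003,-0.003,0.03,0.25],[0,0,-0.004,0.003,-0.003,0.06,0.25],[0,0,-0.004,0.003,-0.003,0.09,0.25],[0,0,-0.004,0.003,-0.003,0.09,0.25],[0,0,-0.004,0.003,-0.003,0.09,0.25]]]' 60; python3 - <<'E'
from h import *
st()
go([.458,.062,.058],-1.2,-70)
im=manip.capture("top");crop("t",im,200,170,360,280,5,"pics/p7.png")
crop("t",manip.capture("side"),240,130,320,210,7,"pics/p7b.png")
E
```

```text
time_s: 21.78
position: [0.4587, 0.066, 0.0575]
tool_rot: [0.587, 0.574, -0.406, 0.401]
ft_force: [0.2, 0.7, 0.6]
grip_width: 0.0641
t 21.77 p [0.4587 0.066  0.0575] psi -1.1 tilt z [-0.017 -0.937 -0.349] F [0.2 0.7 0.6] w 0.0641 q [-1.26  1.    0.65  1.86  0.35  1.28 -0.9 ]
rows>= 0.1 row [0.003, -0.008, -0.003, -0.0019, -0.0007, 0.0036]
```

View pics/p7.png

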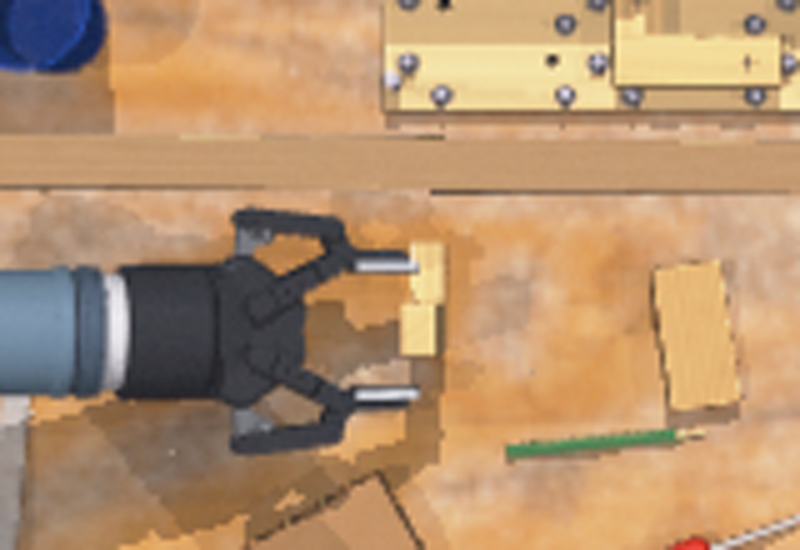

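View pics/p7b.png

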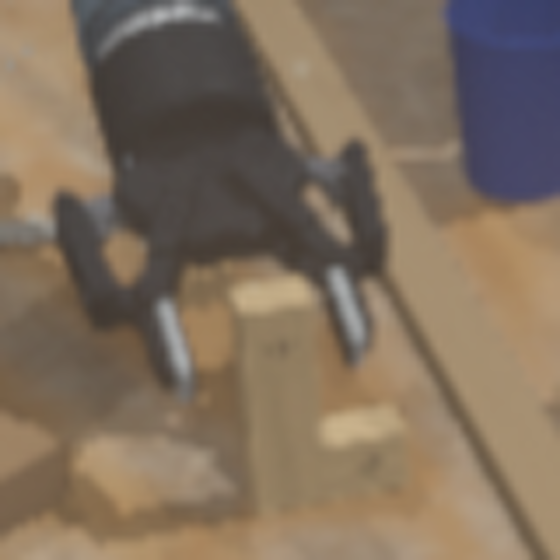

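```bash
python3 -m inch '[[[0,-0.004,0,-0.001,-0.001,0.003,0.5],[0,-0.004,0,-0.001,-0.001,0.003,0.9],[0,-0.004,0,-0.001,-0.001,0.003,0.9],[0,-0.004,0,-0.001,-0.001,0.003,0.9],[0,-0.004,0,-0.001,-0.001,0.003,0.9]]]' 60; python3 - <<'E'
from h import *
st()
go([.46,.06,.14],-1.2,-70)
E
```

```text
time_s: 22.5
position: [0.4569, 0.0623, 0.0564]
tool_rot: [0.586, 0.574, -0.408, 0.402]
ft_force: [-0.9, 0.9, 0.6]
grip_width: 0.0288
t 22.5 p [0.4569 0.0623 0.0564] psi -1.09 tilt z [-0.017 -0.939 -0.344] F [-0.9  0.9  0.6] w 0.0288 q [-1.26  1.    0.65  1.87  0.35  1.28 -0.9 ]
rows>= 1.3 row [0.003, -0.002, -0.002, -0.0792, 0.0034, -0.0266]
```

```bash
python3 -m inch '[[[0,0,0,-0.04,0.001,-0.014,0.9],[0,0,0,-0.09,0.002,-0.03,0.9],[0,0,0,-0.14,0.003,-0.05,0.9]]]' 60; python3 - <<'E'
from h import *
st()
go([.48,.05,.19],-1.2,20)
E
```

```text
time_s: 22.88
position: [0.459, 0.0604, 0.206]
tool_rot: [0.585, 0.574, -0.409, 0.402]
ft_force: [0.3, 1.0, -0.9]
grip_width: 0.0286
t 22.88 p [0.459  0.0604 0.206 ] psi -1.12 tilt z [-0.018 -0.939 -0.344] F [ 0.3  1.  -0.9] w 0.0286 q [-1.34  0.74  0.78  1.91  0.47  1.45 -0.78]
rows>= 8.4 row [0.002, 1.569, 0.001, 0.0116, 0.0211, 0.0148]
```

```bash
python3 -m inch '[[[0,0.18,0,0,0,0,0.9],[0,0.36,0,0,0,0,0.9],[0,0.54,0,0,0,0,0.9],[0,0.72,0,0.01,0.01,0.01,0.9],[0,0.9,0,0.01,0.02,0.01,0.9],[0,1.08,0,0.01,0.02,0.01,0.9],[0,1.26,0,0.01,0.02,0.01,0.9],[0,1.44,0,0.01,0.02,0.01,0.9],[0.002,1.569,0.001,0.01,0.02,0.01,0.9],[0.002,1.569,0.001,0.01,0.02,0.01,0.9]]]' 60; python3 - <<'E'
from h import *
st()
go([.6166,.014,.06],-1.2,20)
im=manip.capture("top");crop("t",im,230,130,390,240,5,"pics/p8.png")
crop("t",manip.capture("side"),220,80,380,200,5,"pics/p8b.png")
E
```

```text
time_s: 24.12
position: [0.4784, 0.0507, 0.1912]
tool_rot: [0.707, 0.686, 0.123, -0.121]
ft_force: [0.3, -0.4, 0.1]
grip_width: 0.0282
t 24.12 p [0.4784 0.0507 0.1912] psi -1.66 tilt z [ 0.008  0.34  -0.94 ] F [ 0.3 -0.4  0.1] w 0.0282 q [-0.73  0.16  0.84  2.09 -0.54  1.05  0.37]
rows>= 3.1 row [0.001, 0.002, -0.008, -0.0753, 0.1394, 0.112]
```

View pics/p8.png

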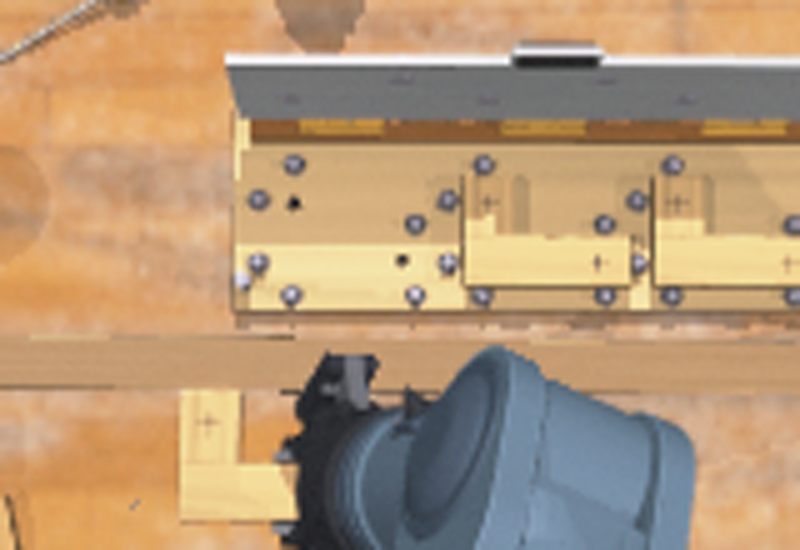

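View pics/p8b.png

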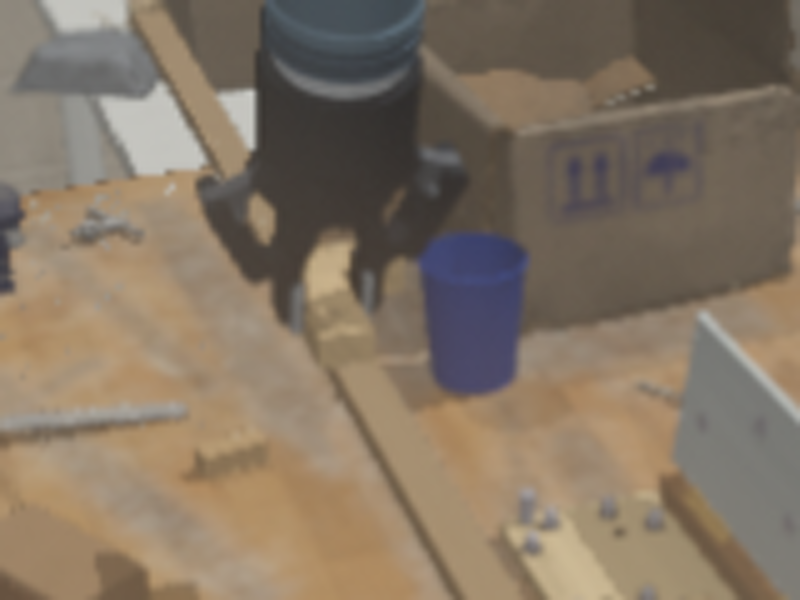

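```bash
python3 -m inch '[[[0,0,-0.008,-0.04,0.06,0.03,0.9],[0,0,-0.008,-0.06,0.11,0.07,0.9],[0,0,-0.008,-0.075,0.139,0.1,0.9],[0,0,-0.008,-0.075,0.139,0.112,0.9],[0,0,-0.008,-0.075,0.139,0.112,0.9],[0,0,-0.008,-0.075,0.139,0.112,0.9]]]' 60; python3 - <<'E'
from h import *
st()
go([.6166,.014,.04],-1.2,20)
zt=manip.read_state()['position'][2]+.013
im=manip.capture("top")
for n in("top","side"):
  im=manip.capture(n).copy()
  P=bracket_pts(.6168,.0205,np.radians(-91.2),False); q=w2p(n,np.c_[P,np.full(6,zt)])
  s=6; x0,y0=(260,130) if n=="top" else (270,140)
  vis=cv2.resize(im[y0:y0+80,x0:x0+100],None,fx=s,fy=s,interpolation=cv2.INTER_CUBIC)
  cv2.polylines(vis,[np.round(((q-[x0,y0]+.5)*s-.5)).astype(np.int32)],True,(255,0,255),1)
  cv2.imwrite(f"pics/p9{n}.png",vis[:,:,::-1])
E
```

```text
time_s: 24.98
position: [0.6181, 0.0208, 0.0636]
tool_rot: [0.7, 0.693, 0.126, -0.12]
ft_force: [0.3, -0.5, -0.0]
grip_width: 0.0286
t 24.98 p [0.6181 0.0208 0.0636] psi -0.68 tilt z [ 0.01   0.343 -0.939] F [ 0.3 -0.5 -0. ] w 0.0286 q [-0.46  0.66  0.71  1.82 -0.91  1.06  0.7 ]
rows>= 0.4 row [0.003, -0.001, 0.011, -0.0145, -0.0016, 0.0199]
```

View pics/p9top.png

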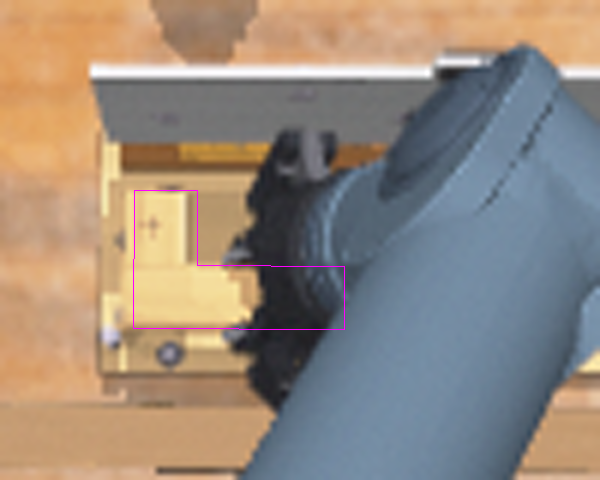

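View pics/p9side.png

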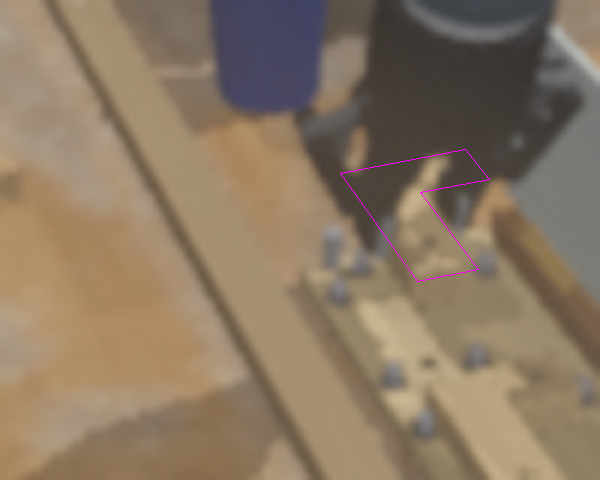

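```bash
python3 -m inch '[[[0.003,0,0.008,-0.008,-0.001,0.01,0.9],[0.003,0,0.008,-0.009,-0.001,0.012,0.9],[0.003,0,0.008,-0.009,-0.001,0.012,0.9],[0.003,0,0.008,-0.009,-0.001,0.012,0.9]]]' 60; python3 - <<'E'
from h import *
st()
go([.6166,.014,.04],-1.2,20)
p=manip.read_state()['position']
zt=p[2]+.013
im=manip.capture("top").copy()
P=bracket_pts(p[0]+.0002,p[1]+.0065,np.radians(-91.2),False); q=w2p("top",np.c_[P,np.full(6,zt)])
s=8; x0,y0=(260,140)
vis=cv2.resize(im[y0:y0+60,x0:x0+80],None,fx=s,fy=s,interpolation=cv2.INTER_CUBIC)
cv2.polylines(vis,[np.round(((q-[x0,y0]+.5)*s-.5)).astype(np.int32)],True,(255,0,255),1)
cv2.imwrite(f"pics/p10top.png",vis[:,:,::-1])
E
```

```text
time_s: 25.62
position: [0.6169, 0.0152, 0.047]
tool_rot: [0.703, 0.689, 0.123, -0.122]
ft_force: [0.8, -1.1, -0.7]
grip_width: 0.0283
t 25.62 p [0.6169 0.0152 0.047 ] psi -1.13 tilt z [ 0.005  0.342 -0.94 ] F [ 0.8 -1.1 -0.7] w 0.0283 q [-0.45  0.69  0.7   1.82 -0.93  1.05  0.72]
rows>= 0.1 row [-0.002, -0.0, 0.001, -0.0036, -0.0002, 0.0062]
```

View pics/p10top.png

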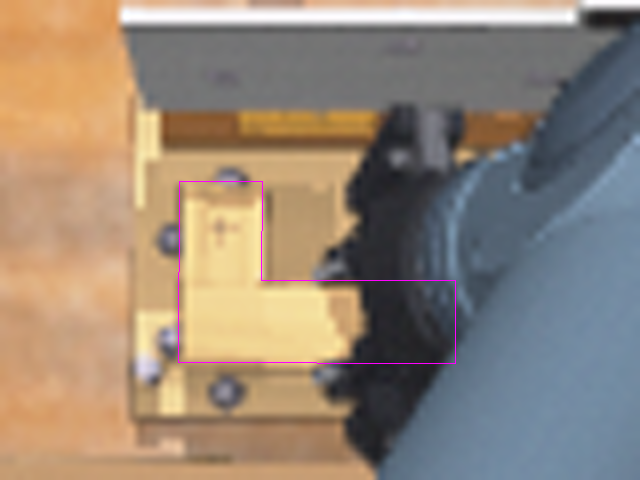

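```bash
python3 -m inch '[[[0,0,0,-0.003,0,0.009,0.9],[0,0,0,-0.006,0,0.017,0.9],[0,0,0,-0.008,0,0.022,0.9],[0,0,0,-0.0092,0,0.025,0.9],[0,0,0,-0.0092,0,0.025,0.9]]]' 60; python3 - <<'E'
from h import *
st()
E
```

```text
time_s: 26.3
position: [0.6165, 0.0152, 0.0201]
tool_rot: [0.703, 0.689, 0.123, -0.122]
ft_force: [-0.5, -0.7, -0.2]
grip_width: 0.0281
t 26.3 p [0.6165 0.0152 0.0201] psi -1.13 tilt z [ 0.005  0.342 -0.94 ] F [-0.5 -0.7 -0.2] w 0.0281 q [-0.43  0.73  0.67  1.82 -0.96  1.02  0.75]
```

Nothing resists at z 0.020, so the bracket has passed between the pins. I'll lower it a touch more, then look.

```bash
python3 -m inch '[[[0,0,0,-0.0004,0,0.001,0.9],[0,0,0,-0.0007,0,0.0015,0.9]]]' 60; python3 - <<'E'
from h import *
st()
crop("t",manip.capture("top"),255,135,355,210,7,"pics/p11.png")
crop("t",manip.capture("side"),270,140,370,220,7,"pics/p11b.png")
E
```

```text
time_s: 26.55
position: [0.6168, 0.015, 0.019]
tool_rot: [0.703, 0.689, 0.124, -0.122]
ft_force: [0.2, -0.1, -1.7]
grip_width: 0.0286
t 26.55 p [0.6168 0.015  0.019 ] psi -1.13 tilt z [ 0.005  0.342 -0.94 ] F [ 0.2 -0.1 -1.7] w 0.0286 q [-0.43  0.73  0.67  1.82 -0.96  1.02  0.76]
```

View pics/p11.png

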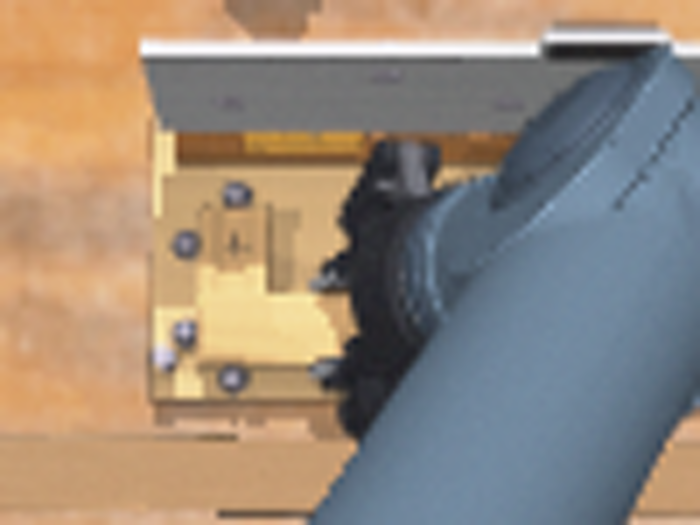

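View pics/p11b.png

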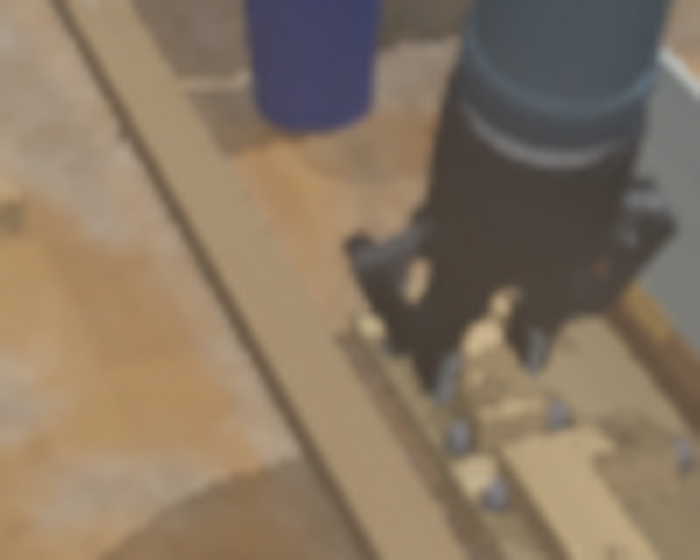

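```bash
python3 -m inch '[[[0,0,0,0,0,0,0.6],[0,0,0,0,0,0,0.45],[0,0,0,0,0,0,0.45],[0,0,0,0.017,0,-0.047,0.45],[0,0,0,0.034,0,-0.094,0.45],[0,0,0,0.08,0,-0.22,0.45],[0,0,0,0.08,0,-0.22,0.45],[0,0,0,0.08,0,-0.22,0.45]]]' 60; python3 - <<'E'
from h import *
st()
im=manip.capture("top");crop("t",im,255,120,415,210,5,"pics/n1.png")
crop("t",manip.capture("side"),290,120,450,240,5,"pics/n1b.png")
E
```

```text
time_s: 27.65
position: [0.6203, 0.0136, 0.2591]
tool_rot: [0.703, 0.69, 0.127, -0.119]
ft_force: [0.5, -0.4, -0.4]
grip_width: 0.0472
t 27.65 p [0.6203 0.0136 0.2591] psi -1.18 tilt z [ 0.016  0.343 -0.939] F [ 0.5 -0.4 -0.4] w 0.0472 q [-0.58  0.43  0.87  1.69 -0.69  1.32  0.47]
```

View pics/n1.png

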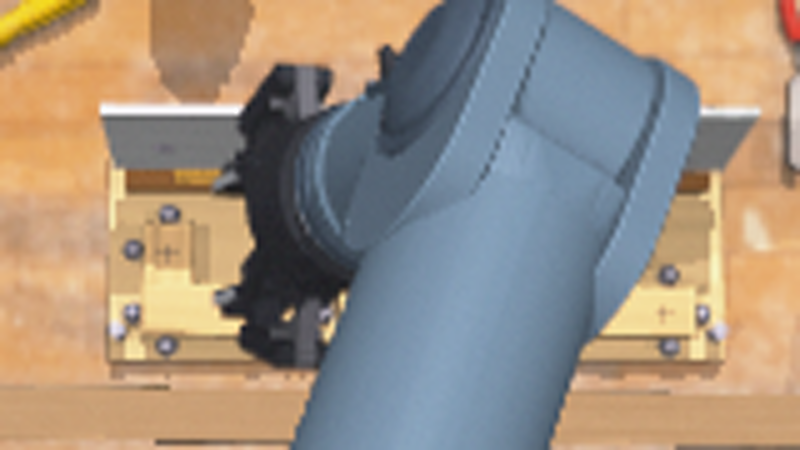

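View pics/n1b.png

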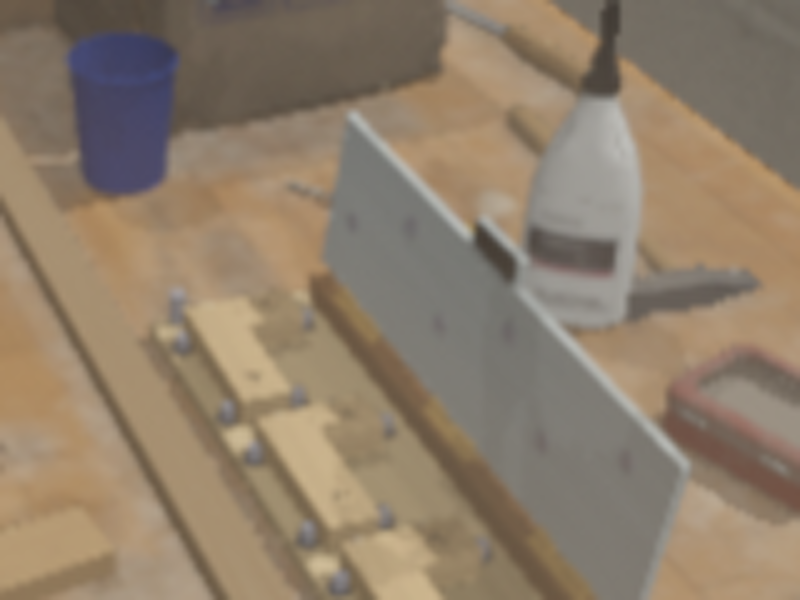

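```bash
python3 - <<'E'
from h import *
t=np.array([[362,43],[453,43],[362,68],[453,68]])/5+[260,130]-.4
print('tab corners top',p2w("top",t,.144).round(3))
print('bottle base', p2w("top",[[295,108],[295,100]],.0).round(3), p2w("top",[[294,88]],.17).round(3))
# side: bottle base px
print(p2w("side",np.array([[575,322]])/5+[290,120],0).round(3))
for x in(.70,.715,.73): print(x,w2p("side",[[x,-.1,.144]])*1-[290,120], )
# plate/edge ends px from n1: left (100,105) right (760,108)
print(p2w("top",np.array([[100,105],[760,110]])/5+[255,120]-.4,.139).round(4))
h=np.array([.6144,-.0935])+.08*np.array([np.cos(-.0206),np.sin(-.0206)]); print('hinge mid',h)
for a in (1.6,1.68,1.76):
  d=np.array([np.cos(-.0206),np.sin(-.0206)]); p=np.r_[h-d*.111*np.cos(a),.033+.111*np.sin(a)]
  print(a,p.round(4),w2p("top",[p]),(w2p("side",[p])-[290,120])*5)
go([.80,-.10,.26],-1.2,0)
E
```

```text
tab corners top [[ 0.718 -0.071  0.144]
 [ 0.717 -0.121  0.144]
 [ 0.705 -0.071  0.144]
 [ 0.704 -0.12   0.144]]
bottle base [[0.846 0.032 0.   ]
 [0.871 0.031 0.   ]] [[0.849 0.028 0.17 ]]
[[0.843 0.011 0.   ]]
0.7 [[96.40355899 51.24289476]]
0.715 [[101.54299378  50.14042101]]
0.73 [[106.63140244  49.04912954]]
[[ 0.7153  0.0845  0.139 ]
 [ 0.7064 -0.275   0.139 ]]
hinge mid [ 0.69438303 -0.09514788]
1.6 [ 0.6976 -0.0952  0.144 ] [[341.00454707 145.57749544]] [[473.37003082 252.5676649 ]]
1.68 [ 0.7065 -0.0954  0.1433] [[340.97509113 142.394025  ]] [[488.6075321  250.51918991]]
1.76 [ 0.7153 -0.0956  0.142 ] [[340.9265929  139.30173777]] [[503.47565342 249.67863177]]
rows>= 3.4 row [0.002, -0.35, 0.002, -0.1026, 0.1842, -0.0427]
```

```bash
python3 -m inch '[[[0,-0.17,0,-0.05,0.06,-0.03,1],[0,-0.35,0,-0.1,0.12,-0.043,1],[0,-0.35,0,-0.103,0.154,-0.043,1],[0,-0.35,0,-0.103,0.154,-0.043,1],[0,-0.35,0,-0.103,0.154,-0.043,1],[0,-0.35,0,-0.103,0.154,-0.043,1]]]' 60; python3 - <<'E'
from h import *
st()
go([.77,-.10,.125],-1.2,0)
crop("t",manip.capture("side"),290,80,450,200,5,"pics/d1b.png")
E
```

```text
time_s: 28.5
position: [0.7678, -0.0992, 0.2574]
tool_rot: [0.714, 0.7, -0.001, -0.001]
ft_force: [0.2, -0.3, 0.1]
grip_width: -0.0
t 28.5 p [ 0.7678 -0.0992  0.2574] psi -1.16 tilt z [-0.003  0.001 -1.   ] F [ 0.2 -0.3  0.1] w -0.0 q [-0.42  0.76  0.89  1.23 -0.57  1.4   0.4 ]
rows>= 2.1 row [-0.003, -0.001, 0.001, -0.0009, 0.0026, 0.1324]
```

View pics/d1b.png

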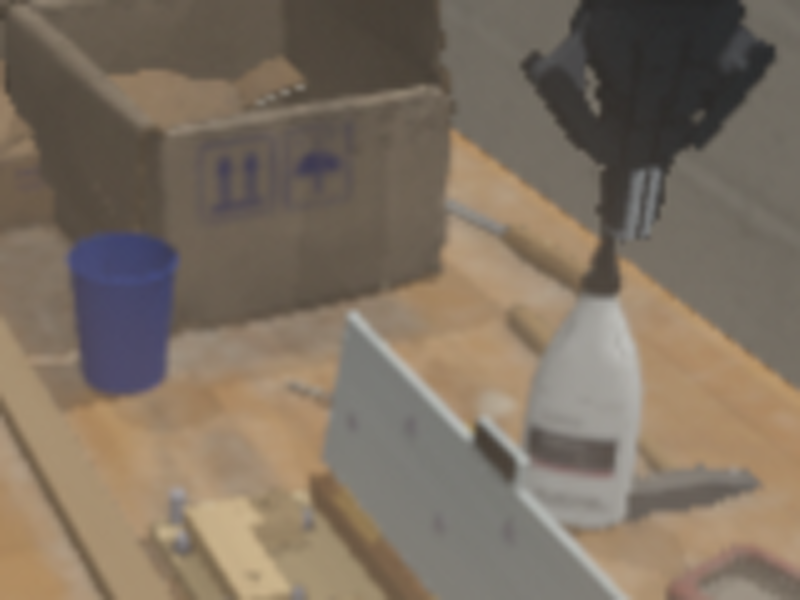

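```bash
python3 -m inch '[[[0,0,0,0,0.001,0.06,1],[0,0,0,0,0.001,0.11,1],[0,0,0,0,0.001,0.132,1],[0,0,0,0,0.001,0.132,1]]]' 60; python3 - <<'E'
from h import *
st()
crop("t",manip.capture("side"),290,80,450,200,5,"pics/d2b.png")
crop("t",manip.capture("top"),280,90,400,180,5,"pics/d2.png")
E
```

```text
time_s: 29.05
position: [0.7686, -0.0986, 0.1247]
tool_rot: [0.714, 0.7, -0.001, -0.002]
ft_force: [-0.7, 0.3, -0.4]
grip_width: 0.0001
t 29.05 p [ 0.7686 -0.0986  0.1247] psi -1.1 tilt z [-0.004  0.001 -1.   ] F [-0.7  0.3 -0.4] w 0.0001 q [-0.41  0.86  0.82  1.35 -0.64  1.21  0.44]
```

View pics/d2b.png

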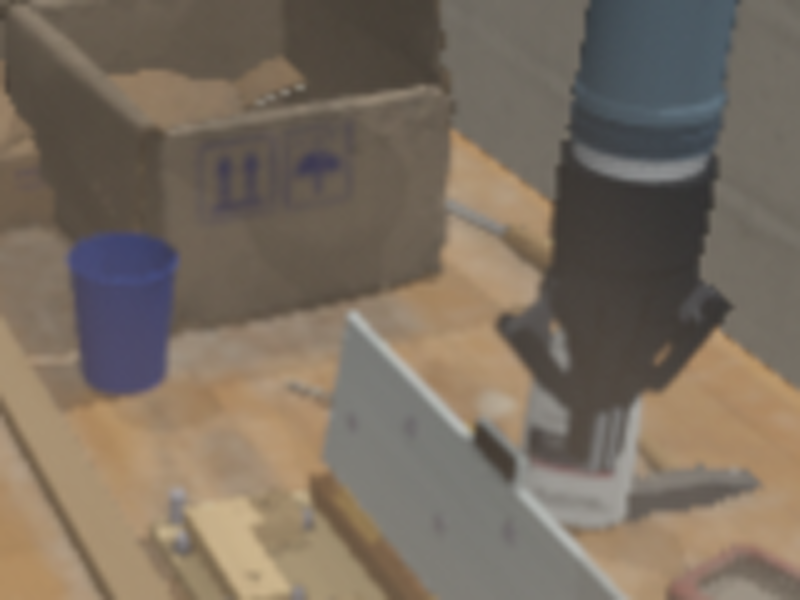

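```bash
python3 -m inch '[[[0,0,0,0,-0.015,0,1],[0,0,0,0,-0.025,0,1],[0,0,0,0,-0.035,0,1],[0,0,0,0,-0.045,0,1],[0,0,0,0,-0.055,0,1],[0,0,0,0,-0.065,0,1],[0,0,0,0,-0.075,0,1]]]' 60; python3 - <<'E'
from h import *
st()
crop("t",manip.capture("side"),290,80,450,200,5,"pics/d3b.png")
E
```

```text
time_s: 30.02
position: [0.6938, -0.0981, 0.1256]
tool_rot: [0.714, 0.7, -0.001, -0.001]
ft_force: [0.7, -0.7, 0.3]
grip_width: -0.0003
t 30.02 p [ 0.6938 -0.0981  0.1256] psi -1.13 tilt z [-0.002 -0.    -1.   ] F [ 0.7 -0.7  0.3] w -0.0003 q [-0.5   0.74  0.86  1.57 -0.6   1.11  0.49]
```

View pics/d3b.png

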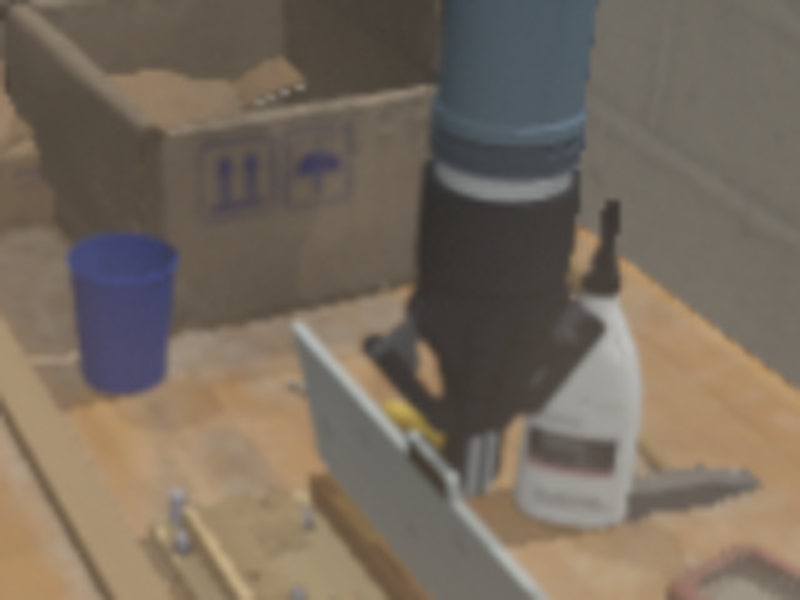

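```bash
python3 -m inch '[[[0,0,0,0,-0.01,0,1],[0,0,0,0,-0.02,0,1],[0,0,0,0,-0.03,0,1],[0,0,0,0,-0.04,0,1],[0,0,0,0,-0.045,0,1],[0,0,0,0,-0.045,0,1]]]' 60; python3 - <<'E'
from h import *
st()
crop("t",manip.capture("side"),290,80,450,200,5,"pics/d4b.png")
E
```

```text
time_s: 30.82
position: [0.6494, -0.0973, 0.1261]
tool_rot: [0.714, 0.7, -0.001, -0.0]
ft_force: [-0.1, 0.0, 0.1]
grip_width: -0.0001
t 30.82 p [ 0.6494 -0.0973  0.1261] psi -1.14 tilt z [-0.002 -0.    -1.   ] F [-0.1  0.   0.1] w -0.0001 q [-0.55  0.67  0.89  1.69 -0.58  1.06  0.5 ]
```

View pics/d4b.png

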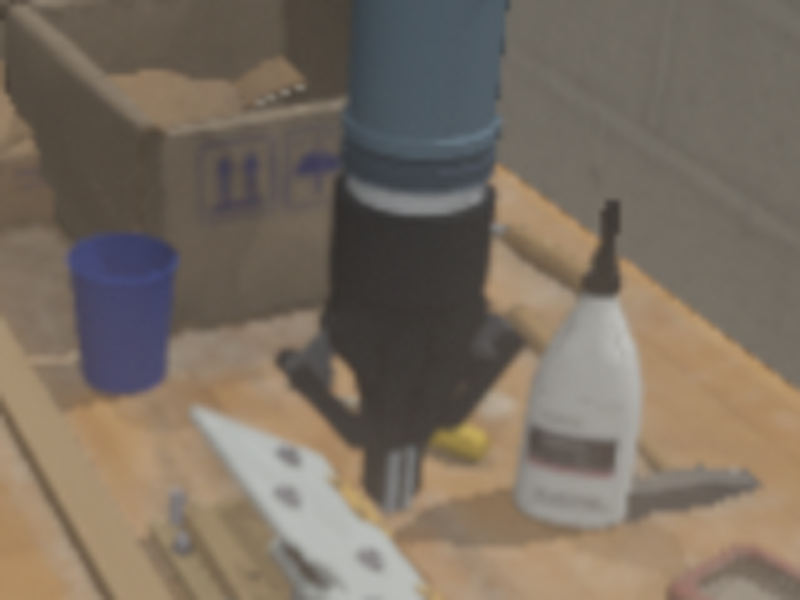

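The plate is falling shut by itself. I'll raise the tool and wait.

```bash
python3 -m inch '[[[0,0,0,0,0,-0.05,1],[0,0,0,0,0,-0.1,1],[0,0,0,0,0.0,-0.1,1],[0,0,0,0,0,-0.1,1],[0,0,0,0.2,0,-0.1,1],[0,0,0,0.2,0,-0.1,1],[0,0,0,0.2,-0.1,-0.1,1],[0,0,0,0.2,-0.15,-0.1,1],[0,0,0,0.25,-0.15,-0.1,1],[0,0,0,0.3,-0.15,-0.1,1],[0,0,0,0.3,-0.15,-0.1,1],[0,0,0,0.3,-0.15,-0.1,1]]]' 60; python3 - <<'E'
from h import *
st()
im=manip.capture("top");crop("t",im,255,120,415,230,5,"pics/e1.png")
im=manip.capture("side");crop("t",im,250,120,450,270,4,"pics/e1b.png")
E
```

```text
time_s: 32.38
position: [0.5048, 0.2055, 0.2247]
tool_rot: [0.713, 0.701, -0.002, -0.0]
ft_force: [0.0, -1.3, -0.1]
grip_width: -0.0001
t 32.38 p [0.5048 0.2055 0.2247] psi -1.03 tilt z [-0.004 -0.003 -1.   ] F [ 0.  -1.3 -0.1] w -0.0001 q [-1.37  0.32  1.08  1.89 -0.32  1.12 -0.19]
```

View pics/e1.png

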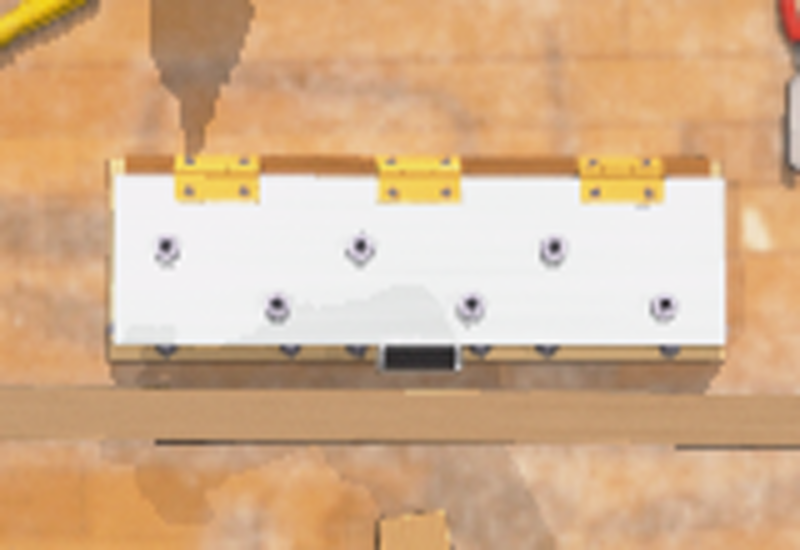

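View pics/e1b.png

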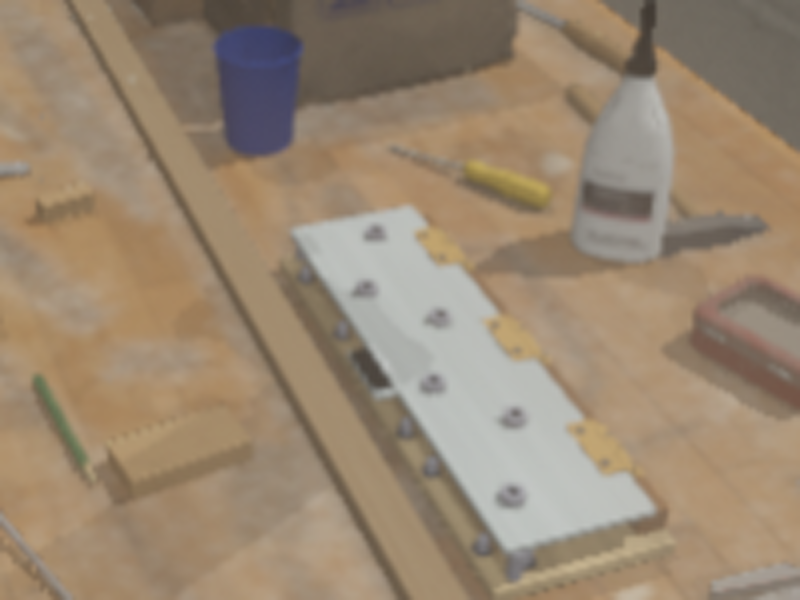

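```bash
python3 -m inch '[[[0,0,0,0,0,0,1],[0,0,0,0,0,0,1],[0,0,0,0,0,0,1],[0,0,0,0,0,0,1]]]'; python3 - <<'E'
from h import *
st()
im=manip.capture("side"); crop("t",im,250,120,450,270,4,"pics/e2b.png")
d=np.array([np.cos(-.0206),np.sin(-.0206)]); h=np.array([.6144,-.0935])+.08*d
for a in (0,.05,.1):
  p=np.r_[h-d*.111*np.cos(a),.036+.111*np.sin(a)]
  print(a,(w2p("side",[p])-[250,120])*4,(w2p("top",[p])-[255,120])*5)
im2=manip.capture("top"); cv2.imwrite("pics/e2.png",im2[:,:,::-1])
E
```

```text
time_s: 32.98
position: [0.5059, 0.2055, 0.2261]
tool_rot: [0.714, 0.7, -0.001, -0.0]
ft_force: [1.1, -0.7, 0.3]
grip_width: -0.0003
t 32.98 p [0.5059 0.2055 0.2261] psi -1.15 tilt z [-0.002 -0.    -1.   ] F [ 1.1 -0.7  0.3] w -0.0003 q [-1.37  0.32  1.08  1.89 -0.32  1.12 -0.19]
0 [[368.57133599 372.52198003]] [[417.19760915 356.60708026]]
0.05 [[369.03155609 365.82763386]] [[417.84142861 355.48031104]]
0.1 [[369.88475791 359.01938783]] [[418.48760245 353.87354222]]
```

View pics/e2b.png

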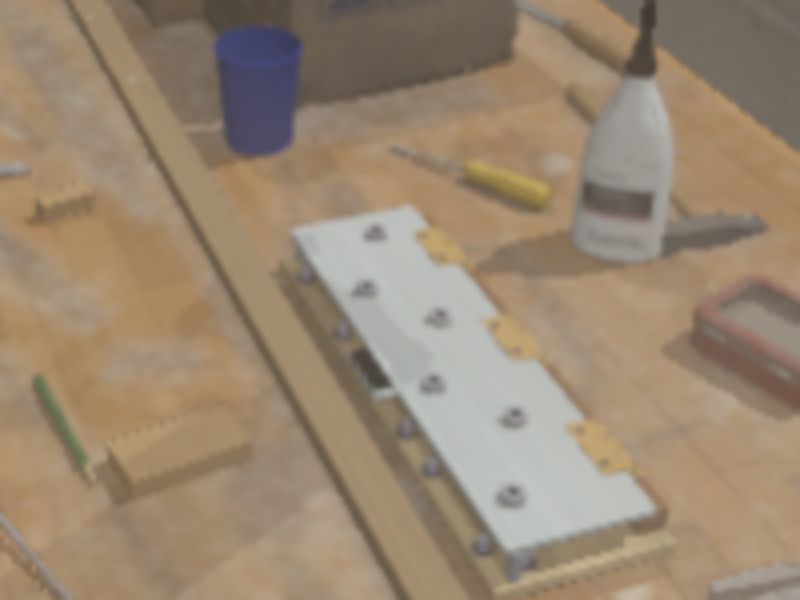

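View pics/e2.png

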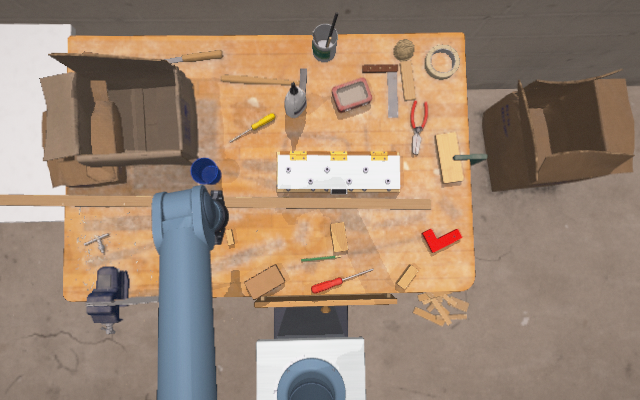

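```bash
python3 -c "
from station import manip
print(manip.finish_job())"
```

```text
the job is handed in; nothing more can be done
None
```

All three brackets are in the drill jig, lying the same way round, and the drill plate is shut flat over them. I handed the job in at about 33 s of robot time.

- **Brackets:** The right-hand bracket went into nest_2 and the middle one into nest_1. The left-hand one lay mirrored, so I stood it on its foot end, regripped it from the other side, turned it over and put it in nest_0. Each went down between its pins with no measurable resistance. Pictures taken before the plate closed showed each foot at the left, pointing away.
- **Drill plate:** I pushed it forward from behind with closed fingers until it fell shut. In the side camera the tab sits within about 2 pixels (4x enlarged) of where it should be at 0 rad, and it did not move over the last half second.
- **Rest of the bench:** The cup still stands upright. The flat and small offcuts, pencil and red look-alike show no visible change from the first pictures. The arm hid the file-like tool by the left-hand bracket in the last top picture, so I did not recheck it at the end. The arm ended clear of everything.

After the flip, the grip along the turned bracket was about 1.5 mm off by the camera against the arm's own reading. I corrected for that before inserting it. The plate now hides the brackets, so their seating rests on the pictures taken before it closed.

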